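# Set a mended okey tile in the gluing stand

## Task

The red dot inlay of one okey tile has just been glued: put the red-dotted tile flat, dot up, on the stand's metal plate with its end against the small back stop, then slide the side stops in until they nip it lightly and centre it. Then lower the hold-down rod until its foot just presses on the tile, and only after that lock it by pressing the red-knobbed clamp lever fully down. Be gentle with the tile, let go of everything, and leave the other things on the table where they are.

Things in the scene. Friction and masses are not known exactly. Their poses are not given: they have to be found in the camera images.
- tile_red: The tile to set: ivory okey tile 40 (its x) x 28 (its y) x 14 mm (its z), about 24 g, lying flat on the table with an 18 mm red dot on its upper face. Origin: centre of the underside. Two like tiles with a blue and a black dot lie near it; the three may have changed places. Grip it low, across the 28 mm, near its middle.
- tile_blue: Bystander: same tile, blue dot. Origin: centre of the underside.
- tile_black: Bystander: same tile, black dot. Origin: centre of the underside.
- stand: Gluing stand, fixed; place and yaw vary. Origin: on the table, 24 mm under point bed; x to its back, y to its left. Wooden base 10 mm high, x -45 to 105, y -105 to 105 mm. On it an aluminium plate, top at z = 24 mm, x -35 to 35, y -103 to 103. Grey post behind, x 65 to 95, y -17 to 17. Its front is open.
- bed (a point): Where the centre of the tile's underside must come, on the plate's top (24 mm above the table), straight under the rod; axes as of the stand. The tile's 40 mm side goes along x. Fixed back stop: dark block 20 mm wide, 9 mm high, front face at x = +20 mm, so a tile touching it is centred in x.
- bracket_nose (a point): Middle of the underside of the grey bracket's front end, at bed x = -18, y = 0, z = 110 mm. The bracket is 32 mm wide, 26 mm high and runs back to the post. It and the rod bar an upright gripper from the tile's place: come in forwards and down, the tool leaning back (to the stand's -x) by about 35 degrees.
- stop_left: Left side stop, brass jaw sliding in y on the plate. Origin: foot of the middle of its tile-side face; axes as of the stand. Starts at bed y = 52 mm, goes in to 10; meets a centred tile at 14. 24 mm wide in x, 36 mm outward, 10 mm high. Black tab at its outer end: 20 mm in x, 24 to 36 mm outward of the face, top 34 mm above the plate. A gripper opened wide beside the tile can foul the jaws.
- stop_right: Right side stop, mirror image: starts at bed y = -52 mm, tab 24 to 36 mm outward (-y) of its face. The stops are coupled: pushing one tab inward moves both in equally. About 2 N on a tab moves them; they stay where left.
- rod: Hold-down rod, upright through the bracket above the bed; axes as of the stand. Origin: centre of the underside of its foot (18 mm disc). Rod 12 mm thick; on top a black round cap 36 mm wide, its flat top 146 mm above the origin. Starts with the foot 63 to 75 mm above the plate, slides down to 5 mm above it. Friction holds it where left; about 3 N down on the cap moves it.
- clamp (a joint): Clamp lever angle, rad: 0 to 0.12 at the start = unlocked, 60 degrees above level; 1.047 = locked, level, at its end stop. Stays where left; about 2 N on the knob moves it. A 10 mm thick bar right of the bracket, on a level pivot along y at bed x = 35, y = -46, z = 123 mm, pointing forward (-x) and up; pressing the knob swings it forward and down.
- clamp_knob (a point): Centre of the red ball (20 mm wide) at the end of the clamp lever, 70 mm from its pivot. Unlocked at bed x = 0, y = -46, z = 184 mm, locked at x = -35, y = -46, z = 123 mm.
- lid: Bystander: white porcelain teapot lid, 88 mm wide, 41 mm high. Origin: centre of the underside.
- dish: Bystander: bronze coin dish, 96 mm wide, 24 mm high. Origin: centre of the underside.
- die: Bystander: bone die, 16 mm. Origin: centre of the underside.
Not all that is in view belongs to the job. What is shaped like the tile_red but brown or yellow is not meant.

How it is judged:
On the way, in this order (a step that is already met when the one before it is completed fails the run):
1. the red-dotted tile lies flat on the plate between the stops, let go (x of tile_red in the frame of bed between -0.015 and 0.004 m and y of tile_red in the frame of bed between -0.03 and 0.03 m and z of tile_red in the frame of bed between -0.003 and 0.003 m and angle between tile_red's own z axis and vertical below 0.06 rad and contact force between the fingers and tile_red below 0.05 N), for 0.1 s.
2. both side stops nip the tile (over 0.5 N each) (z of tile_red in the frame of bed between -0.003 and 0.003 m and angle between tile_red's own z axis and vertical below 0.06 rad and contact force between each of stop_left, stop_right and tile_red above 0.5 N), for 0.05 s.
3. the rod's foot presses on the tile (over 1 N) (z of tile_red in the frame of bed between -0.003 and 0.003 m and angle between tile_red's own z axis and vertical below 0.06 rad and contact force between rod and tile_red above 1 N), for 0.05 s.
4. the clamp lever is fully down (value of joint clamp above 0.95 rad), for 0.1 s.
At the end, for the whole second after the job is handed in: Red-dotted tile flat on the plate, dot up, within 2.5 mm of the bed centre in x and 2 mm in y, square to 0.07 rad; both stop faces 11.5 to 16 mm from the centre; rod foot 12 to 15.5 mm above the tile's underside (14 = touching); clamp over 0.95 rad; tile at rest (x of tile_red in the frame of bed between -0.0025 and 0.0025 m and y of tile_red in the frame of bed between -0.002 and 0.002 m and z of tile_red in the frame of bed between -0.003 and 0.003 m and angle between tile_red's own z axis and vertical below 0.06 rad and angle between the x axis of tile_red and the x axis of bed, either way round below 0.07 rad and y of stop_left in the frame of bed between 0.0115 and 0.016 m and y of stop_right in the frame of bed between -0.016 and -0.0115 m and z of rod in the frame of tile_red between 0.012 and 0.0155 m and value of joint clamp above 0.95 rad and linear speed of tile_red below 0.01 m/s).
It fails at once if a bystander is moved more than 20 mm (distance of any of tile_blue, tile_black, lid, dish, die from where it was at the start of the episode above 0.02 m).
It fails at once if the tile is pressed with more than 40 N by the rod or a side stop (contact force between any of rod, stop_left, stop_right and tile_red above 40 N).
It also fails if it takes over 58 s, if anything falls off the work surface, if the arm or the gripper's body presses on something with over 40 N, if the wrist force passes 120 N, or if a joint passes its speed limit or range.

## Robot

A 6-joint arm with a two-finger parallel gripper is mounted at the origin on the work surface. World frame = base frame: x ahead of the robot, y to its left, z up, the work surface at z = 0. Lengths are in m, angles in rad, forces in N, time in s.
With the tool pointing down it reaches from about 0.225 to 0.875 m from the base axis. Payload 3.4 kg.
Tool frame: the origin (TCP) lies midway between the tips of the shut fingers; the grasp point (between the pads) lies 19 mm behind it; x points along the fingers, z is the direction in which the jaws open and shut, and the axes are right-handed (so a half turn about x gives the same grasp; the last joint's range is limited). The gripper opens to 85 mm and grips with 20 to 120 N. Pads are 22 mm wide; open, the fingers measure 114 mm over their backs; the gripper's body (76 mm by 85 mm) begins 54 mm behind the grasp point. The pads swing forward as they close: fully open they stand 13 mm farther back than shut.
Start: joints at [1.225, 0.276, 1.505, -0, 1.361, -0.121], TCP at [0.128, 0.561, 0.231] pointing down, gripper open.
Joint ranges: [-2.89, 2.89], [-0.75, 2.08], [0.22, 2.7], [-1.18, 4.32], [0.11, 2.71], [-2.7, 2.7]. Speed limits (rad/s): [2.57, 2.57, 3.14, 3.14, 3.14, 3.14].

## Interface

Orientations are given as a unit quaternion [w, x, y, z].
In Python, from rig import manip, eyes gives the robot as it stands. The module is installed in compiled form; this text tells all that it offers.
- The arm moves only by the shell command python3 -m crank 'ROWS' [FORCE]. ROWS is JSON, a list of rows, each a list of 7 numbers: the shift along the tool's x, y, z in cm, then the turn, a rotation vector about the tool's x, y, z in degrees, then the finger opening in cm, from 0 to 8.54. A call has 1 to 5 rows; each row is the pose to reach, as a shift and turn from the pose commanded when the call began, along the tool's axes at that moment; what a row does not reach only later rows make up. A row lasts 1/8 s, in which the tool goes at most 62.5 mm and 10.7 degrees, less where a joint would pass 70% of its speed; a pose out of reach is approached as far as the arm can. A call with a gripper value outside its range is refused whole. The fingers move at their own pace and stop on an object; FORCE is the grip in N (left out, the last holds). Time passes only in rows, so rows that repeat a pose let the fingers close. It gives the time, the measured TCP pose, the force and the opening at its end, in the units of the state.
- manip.get_state(): the state, without advancing time (a new reading comes with each control period).
- eyes.get_image(name): name is "side" or "top" or "wrist"; returns a dict with "color" (420x560x3 uint8, blue, green, red), "z_map" (420x560 float32, m along the optical axis (not along the pixel's ray), 0 where there is no reading), "vertical_fov" (degrees; the focal length in pixels is half the picture's height over the tangent of half this angle, whatever the lens; pixels are square), "cx", "cy" (the principal point, pixels), "eye" and "attitude" of the camera in the world. Camera axes: x right, y up, looking along -z (the intrinsics and any distortion apply to the point x, -y, -z); pixel columns grow to the right and rows downward; lengths in m; the calibration is good to about 2 mm. A picture is of the moment at which its call begins.
- manip.sign_off(): hands the job in, once; it reports no verdict.
The state is a dict: "clock": time; "qpos": joint angles; "qd": joint speeds; "effort": joint torques, N m; "position": TCP position; "ee_rot": TCP orientation; "contact_force": force on the tool from outside, world axes, zero at the start; "moment": the same for the moment, N m; "width": finger opening in m.
Only numpy, scipy, OpenCV 4.12 (cv2) and the standard library are available. Lean on these libraries where they do the work, as an engineer would, in place of code of your own. Each camera call takes 0.05 s, during which the arm holds its last target.

## Working session

There is one attempt and no reset: what is moved stays moved. The work goes in short steps, Python scripts to look and compute and a shell command to move; the robot and the scene stay as the last step left them, time stands still between calls to the robot, and variables do not carry over. Pictures are saved under pics/ and viewed, and the job is handed in when it is done.

```bash
mkdir -p pics; cat > h.py <<'E'
import numpy as np, cv2, sys
from rig import manip, eyes
from scipy.spatial.transform import Rotation as R
def rot(q): return R.from_quat([q[1],q[2],q[3],q[0]])
E
python3 - <<'E'
from h import *
for n in ["side","top","wrist"]:
    d=eyes.get_image(n); cv2.imwrite(f"pics/a_{n}.png",d["color"]); np.savez(f"a_{n}.npz",**{k:v for k,v in d.items()})
    print(n,d["vertical_fov"],d["cx"],d["cy"],d["eye"],d["attitude"],[k for k in d])
print(manip.get_state())
E
```

```text
side 47.83514384584869 279.8649908243377 208.12248211338647 [ 0.13127024 -0.50214633  0.82377292] [ 0.86600866  0.3237505  -0.12690756 -0.35931753] ['color', 'z_map', 'vertical_fov', 'cx', 'cy', 'eye', 'attitude']
top 42.131842801905016 283.6855362797593 210.69756387168516 [ 0.37828293 -0.09018423  1.14857381] [ 0.71337436  0.06855328 -0.06012706 -0.69482531] ['color', 'z_map', 'vertical_fov', 'cx', 'cy', 'eye', 'attitude']
wrist 61.88358620306446 272.3299668136432 209.78727634551413 [0.04916647 0.57709601 0.37302836] [ 0.77225375 -0.12365814 -0.09776909  0.6154462 ] ['color', 'z_map', 'vertical_fov', 'cx', 'cy', 'eye', 'attitude']
{'clock': 0.15, 'qpos': array([ 1.22500644e+00,  2.76430913e-01,  1.50584298e+00,  1.18835791e-05,
        1.36070400e+00, -1.21008247e-01]), 'qd': array([-1.15976609e-03, -2.27880703e-03, -4.39665248e-03,  4.73543961e-05,
        4.03764340e-04,  8.39473175e-04]), 'effort': array([-8.59444390e-04, -4.17147017e+01, -2.46030325e+01, -3.94341996e-04,
        7.75972323e-03, -2.30540979e-05]), 'position': array([0.12803378, 0.56015664, 0.2306489 ]), 'ee_rot': array([ 0.55250382, -0.44102075,  0.55334216,  0.4405141 ]), 'contact_force': array([ 0.39113843,  0.06798767, -0.18920697]), 'moment': array([ 0.03783711, -0.03881787,  0.06248969]), 'width': 0.08574242030931913}
```

View pics/a_top.png

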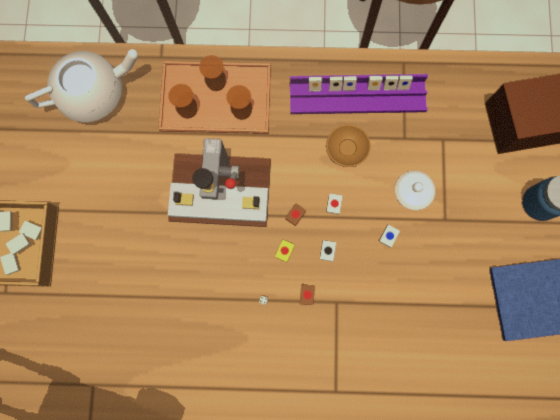

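View pics/a_side.png

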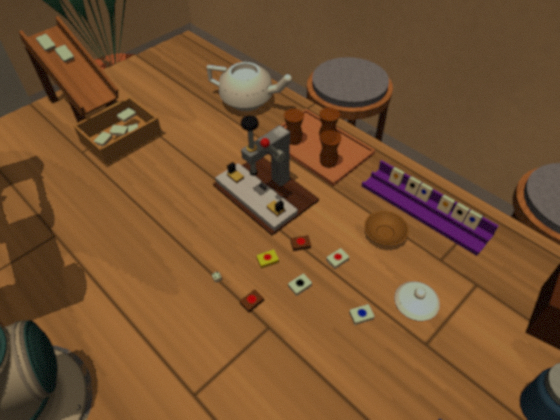

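View pics/a_wrist.png

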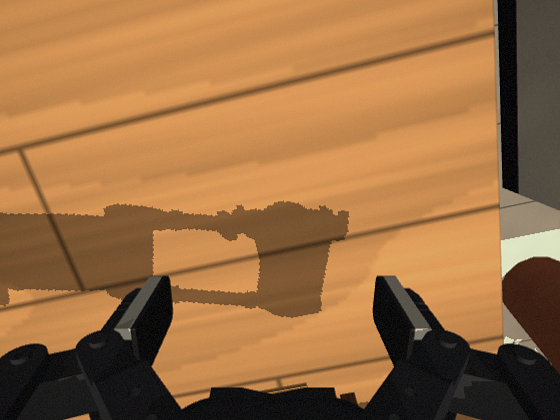

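The red-dotted candidates in the top view are ivory (335,204), brown (296,214) and (307,294), and yellow (285,251). Only the ivory tile at (335,204) fits the description. I'll enlarge that area and the stand.

```bash
cat >> h.py <<'E'
def unproj(d,u,v,z):
    f=210/np.tan(np.radians(d["vertical_fov"])/2)
    p=np.array([(u-d["cx"])/f*z,-(v-d["cy"])/f*z,-z*np.ones_like(u)]) if not np.isscalar(u) else np.array([(u-d["cx"])/f*z,-(v-d["cy"])/f*z,-z])
    return (rot(d["attitude"]).as_matrix()@p.reshape(3,-1)).T+np.array(d["eye"])
def ray(d,u,v,h):
    a=unproj(d,float(u),float(v),1.0)[0]; e=np.array(d["eye"]); r=a-e
    return e+r*(h-e[2])/r[2]
def cloud(d):
    v,u=np.mgrid[0:420,0:560].astype(float); z=d["z_map"].astype(float)
    return unproj(d,u.ravel(),v.ravel(),z.ravel()).reshape(420,560,3)
def load(n): return dict(np.load(n,allow_pickle=True))
E
python3 - <<'E'
from h import *
d=load("a_top.npz")
c=d["color"]
a=cv2.resize(c[135:235,160:280],None,fx=6,fy=6,interpolation=cv2.INTER_CUBIC);cv2.imwrite("pics/b1.png",a)
b=cv2.resize(c[180:270,270:410],None,fx=5,fy=5,interpolation=cv2.INTER_CUBIC);cv2.imwrite("pics/b2.png",b)
s=load("a_side.npz")
b=cv2.resize(s["color"][105:235,205:355],None,fx=5,fy=4.6,interpolation=cv2.INTER_CUBIC);cv2.imwrite("pics/b3.png",b)
P=cloud(d);Q=cloud(s)
for (u,v) in [(335,204),(335,197),(350,204),(203,178),(190,210),(230,215),(231,184),(181,198),(256,202),(263,300)]: print(u,v,P[v,u].round(4))
for (u,v) in [(338,257),(249,122),(265,143),(236,190)]: print('side',u,v,Q[v,u].round(4))
E
```

```text
335 204 [ 0.6041 -0.182   0.0152]
335 197 [ 0.6191 -0.1818  0.0158]
350 204 [ 0.6084 -0.2156 -0.0024]
203 178 [0.5999 0.0635 0.2368]
190 210 [0.582  0.1232 0.023 ]
230 215 [0.5733 0.0384 0.0241]
231 184 [0.5953 0.0172 0.2161]
181 198 [0.6042 0.1406 0.0379]
256 202 [ 0.5955 -0.0174  0.0587]
263 300 [ 0.3995 -0.0365  0.0173]
side 338 257 [ 0.6054 -0.1806  0.0133]
side 249 122 [0.5961 0.062  0.2352]
side 265 143 [0.5914 0.013  0.2144]
side 236 190 [0.5766 0.1047 0.0236]
```

View pics/b1.png

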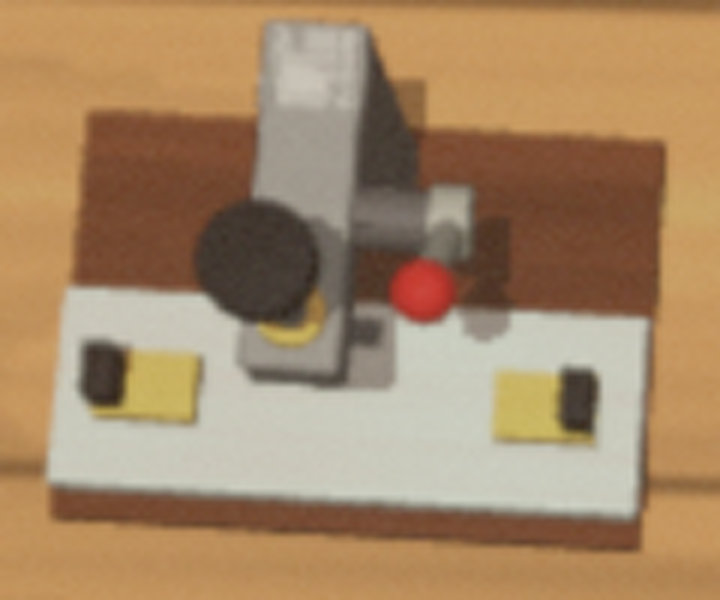

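View pics/b2.png

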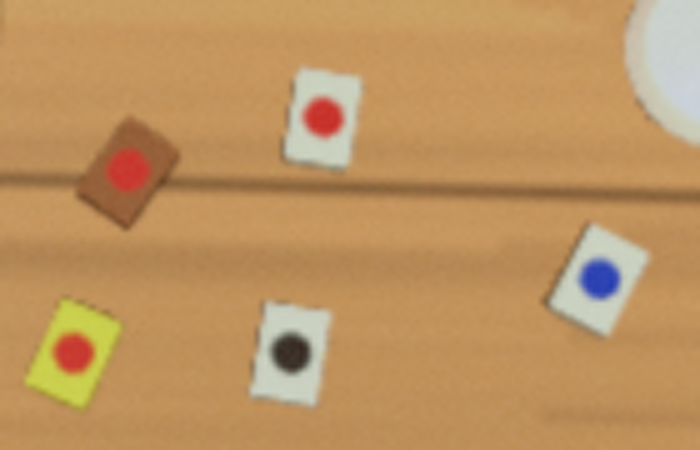

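View pics/b3.png

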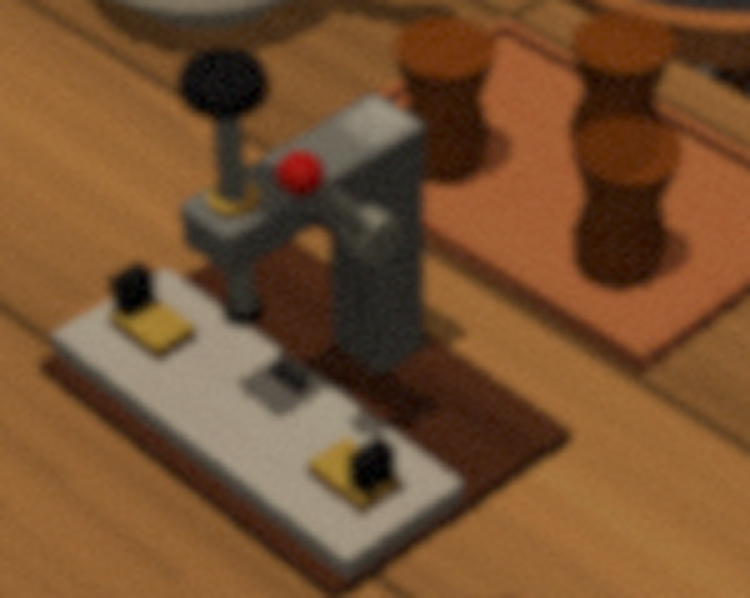

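The crops confirm the ivory tile with the red dot at crop (323,118), which is top (334.6,203.6). The plate corners in the stand crop are (66,287), (650,316), (637,517) and (48,485). Next come the poses.

```bash
python3 - <<'E'
from h import *
d=load("a_top.npz");s=load("a_side.npz")
def pts(L,ox,oy,sx,sy,h,cam): return np.array([ray(cam,ox+(x+.5)/sx-.5,oy+(y+.5)/sy-.5,h)[:2] for x,y in L])
# tile
T=pts([(301,67),(362,77),(346,171),(284,160)],270,180,5,5,.014,d)
print("tile corners",T.round(4).tolist(),"c",T.mean(0), "sides",[np.linalg.norm(T[i]-T[(i+1)%4]).round(4) for i in range(4)])
l=(T[0]-T[3]+T[1]-T[2]);print("yaw long",np.degrees(np.arctan2(l[1],l[0])))
Pl=pts([(66,287),(650,316),(637,517),(48,485)],160,135,6,6,.024,d)
print("plate",Pl.round(4).tolist(),Pl.mean(0),[np.linalg.norm(Pl[i]-Pl[(i+1)%4]).round(4) for i in range(4)])
y=(Pl[0]-Pl[1]+Pl[3]-Pl[2]);print("yaw stand",np.degrees(np.arctan2(y[1],y[0]))-90)
# side: plate corners (160,268)->bl? , (52,335) fl, (350,578)top? (463,487)
Ps=pts([(165,268),(463,485),(347,563),(52,333)],205,105,5,4.6,.024,s)
print("plate side",Ps.round(4).tolist(),Ps.mean(0),[np.linalg.norm(Ps[i]-Ps[(i+1)%4]).round(4) for i in range(4)])
y=(Ps[0]-Ps[1]+Ps[3]-Ps[2]);print("yaw",np.degrees(np.arctan2(y[1],y[0]))-90)
for n,cam in(("t",d),("s",s)):
    P=cloud(cam); bgr=cam["color"].astype(int); hsv=cv2.cvtColor(cam["color"],cv2.COLOR_BGR2HSV)
    # cap
    m=(P[...,2]>.2)&(P[...,2]<.26)&(np.hypot(P[...,0]-.598,P[...,1]-.063)<.03); q=P[m]; print(n,"cap",q.mean(0).round(4),np.median(q[:,2]).round(4),m.sum(), (q.min(0)+q.max(0))/2)
    m=(hsv[...,1]>150)&((hsv[...,0]<8)|(hsv[...,0]>172))&(P[...,2]>.17)&(np.hypot(P[...,0]-.59,P[...,1]-.015)<.05); q=P[m];print(n,"knob",q.mean(0).round(4),m.sum())
    # tile
    m=(np.hypot(P[...,0]-.605,P[...,1]+.181)<.032)&(bgr[...,0]>100)
    vv,uu=np.nonzero(m); W=np.array([ray(cam,a,b,.014)[:2] for a,b in zip(uu,vv)])
    r=cv2.minAreaRect((W*1000).astype(np.float32)); print(n,"tile",r,m.sum(),P[m][:,2].mean())
    m=(hsv[...,1]>150)&((hsv[...,0]<8)|(hsv[...,0]>172))&(np.hypot(P[...,0]-.605,P[...,1]+.181)<.022)
    vv,uu=np.nonzero(m);W=np.array([ray(cam,a,b,.014)[:2] for a,b in zip(uu,vv)]);print(n,"dot",W.mean(0))
    # plate
    m=(abs(P[...,0]-.58)<.08)&(abs(P[...,1]-.06)<.14)&(abs(P[...,2]-.024)<.006)&(hsv[...,1]<60)&(hsv[...,2]>110)
    vv,uu=np.nonzero(m); W=np.array([ray(cam,a,b,.024)[:2] for a,b in zip(uu,vv)])
    print(n,"plate",cv2.minAreaRect((W*1000).astype(np.float32)),np.median(P[m][:,2]))
    m=(np.hypot(P[...,0]-.6,P[...,1]-.06)<.14)&(hsv[...,0]>18)&(hsv[...,0]<32)&(hsv[...,1]>120)&(abs(P[...,2]-.034)<.006)
    for sgn in(1,-1):
        mm=m&((P[...,1]-.06)*sgn>0); vv,uu=np.nonzero(mm)
        if len(vv)>5: W=np.array([ray(cam,a,b,.034)[:2] for a,b in zip(uu,vv)]); print(n,"jaw",sgn,cv2.minAreaRect((W*1000).astype(np.float32)),len(vv))
E
```

```text
tile corners [[0.6279, -0.1708], [0.6242, -0.1967], [0.5835, -0.1903], [0.5875, -0.1641]] c [ 0.60579689 -0.18046088] sides [np.float64(0.0262), np.float64(0.0413), np.float64(0.0265), np.float64(0.041)]
yaw long -9.190834862686163
plate [[0.6402, 0.1677], [0.6349, -0.0392], [0.563, -0.037], [0.5691, 0.1694]] [0.60179701 0.06525084] [np.float64(0.207), np.float64(0.0719), np.float64(0.2065), np.float64(0.0712)]
yaw stand -1.5784080725050273
plate side [[0.6387, 0.1694], [0.6316, -0.0382], [0.5619, -0.0359], [0.5693, 0.1715]] [0.60036205 0.06668675] [np.float64(0.2077), np.float64(0.0697), np.float64(0.2075), np.float64(0.0695)]
yaw -1.9907688861786852
t cap [0.6005 0.0652 0.2345] 0.2349 346 [0.60133343 0.06584619 0.23073734]
t knob [0.598  0.0194 0.2144] 89
t tile ((606.8882446289062, -181.01837158203125), (31.082191467285156, 44.38343811035156), 84.52595520019531) 247 0.012349922196276453
t dot [ 0.60637379 -0.18043523]
t plate ((601.6582641601562, 66.23758697509766), (206.29519653320312, 71.34931182861328), 88.17866516113281) 0.02478553572463782
t jaw 1 ((602.86181640625, 134.3406219482422), (31.85201644897461, 21.344858169555664), 84.20225524902344) 124
t jaw -1 ((599.0986328125, -3.3011579513549805), (19.14546012878418, 29.439043045043945), 1.4550174474716187) 101
s cap [0.5959 0.0626 0.2295] 0.2334 266 [0.59858469 0.06588333 0.2188149 ]
s knob [0.5938 0.0179 0.2119] 70
s tile ((605.3770141601562, -179.31617736816406), (26.891220092773438, 36.51828384399414), 81.844970703125) 139 0.013948758723172755
s dot [ 0.60561096 -0.17939655]
s plate ((599.51953125, 65.5914306640625), (204.010009765625, 69.59212493896484), 88.33406066894531) 0.024002387045062246
s jaw 1 ((600.9517822265625, 133.91224670410156), (34.91477584838867, 24.11857795715332), 89.93724060058594) 100
s jaw -1 ((596.5374145507812, -3.730257034301758), (35.9801139831543, 22.812583923339844), 82.68639373779297) 74
```

```bash
cat >> h.py <<'E'
BED=np.array([.601,.0658,.024]); YAW=-1.75
def Rst(yaw): return R.from_euler('z',yaw,degrees=True)
def tool(yaw,lean,flip=1):
    # tool x = forward*sin(lean) - up*cos(lean); z = flip*lateral y
    l=np.radians(lean); x=np.array([np.sin(l),0,-np.cos(l)]); z=np.array([0,flip,0.]); y=np.cross(z,x)
    return Rst(yaw)*R.from_matrix(np.c_[x,y,z])
def b2w(p): return BED+Rst(YAW).apply(p)
def goal(p,Rt):
    s=manip.get_state(); Rc=rot(s["ee_rot"]); 
    d=Rc.inv().apply(np.array(p)-s["position"])*100; w=(Rc.inv()*Rt).as_rotvec(degrees=True)
    print("shift cm",d.round(2),"turn",w.round(1),"|",np.linalg.norm(w).round(1))
def st():
    s=manip.get_state(); q=rot(s["ee_rot"]).as_matrix()
    print("t",round(s["clock"],2),"pos",s["position"].round(4),"bed",(Rst(YAW).inv().apply(s["position"]-BED)*1000).round(1),"F",s["contact_force"].round(2),"w",round(s["width"],4),"q",s["qpos"].round(2))
    return s
E
python3 - <<'E'
from h import *
s=st(); print(rot(s["ee_rot"]).as_matrix().round(3))
d=load("a_wrist.npz"); print("cam in tool",rot(s["ee_rot"]).inv().apply(d["eye"]-s["position"]))
P=np.array([.606,-.180,.009])
for f in (1,-1):
  print(f); goal([.606-.05,-.172,.15],tool(-9,35,f))
E
```

```text
t 0.15 pos [0.128  0.5602 0.2306] bed [-487.8  479.7  206.6] F [ 0.39  0.07 -0.19] w 0.0857 q [ 1.23  0.28  1.51  0.    1.36 -0.12]
[[-0.    -0.975  0.223]
 [-0.001  0.223  0.975]
 [-1.     0.    -0.001]]
cam in tool [-0.14236344  0.08068435 -0.00126156]
1
shift cm [  8.14 -58.04 -61.82] turn [ -3.7  -1.3 -35. ] | 35.2
-1
shift cm [  8.14 -58.04 -61.82] turn [168.1 -53.    1.9] | 176.3
```

```bash
python3 - <<'E'
from h import *
T=tool(-9,35); P=np.array([.606,-.180,.010]); x=T.as_matrix()[:,0]
goal(P-.10*x+[0,0,.05],T)
E
```

```text
shift cm [  8.95 -57.37 -61.88] turn [ -3.7  -1.3 -35. ] | 35.2
```

```bash
python3 -m crank '[[0,-5,-5,0,0,0,6],[0,-9,-9.5,0,0,0,6],[0,-13,-14,0,0,0,6],[0,-17,-18.5,0,0,0,6],[0,-21,-23,0,0,-5,6]]' 25; python3 -c "
from h import *
st()"
```

```text
clock: 0.78
position: [0.2835, 0.2874, 0.2312]
ee_rot: [0.572, -0.465, 0.533, 0.415]
contact_force: [1.2, -0.6, -0.4]
width: 0.0597
t 0.78 pos [0.2835 0.2874 0.2312] bed [-324.1  211.8  207.2] F [ 1.24 -0.55 -0.39] w 0.0597 q [ 0.68 -0.01  1.86 -0.08  1.24 -0.64]
```

```bash
cat > g.py <<'E'
from h import *
T=tool(-9,35); P=np.array([.606,-.180,.010]); x=T.as_matrix()[:,0]
st();goal(P-.10*x+[0,0,.05],T)
E
python3 g.py
```

```text
t 0.78 pos [0.2835 0.2874 0.2312] bed [-324.1  211.8  207.2] F [ 1.24 -0.55 -0.39] w 0.0597 q [ 0.68 -0.01  1.86 -0.08  1.24 -0.64]
shift cm [ 12.15 -35.26 -38.69] turn [ -3.8  -1.4 -29.8] | 30.1
```

```bash
python3 -m crank '[[0,-4,-4.5,0,0,-5,6],[0,-8,-9,0,0,-11,6],[1.5,-12,-13.5,-1,0,-17,6],[3.5,-16,-18,-2,0,-23,6],[5.5,-21,-23,-4,-1,-30,6]]' 25; python3 g.py
```

```text
clock: 1.4
position: [0.431, 0.0307, 0.198]
ee_rot: [0.648, -0.601, 0.376, 0.278]
contact_force: [1.0, 1.9, -0.5]
width: 0.0598
t 1.4 pos [0.431  0.0307 0.198 ] bed [-168.8  -40.3  174. ] F [ 1.02  1.89 -0.47] w 0.0598 q [-0.02 -0.18  2.26 -0.18  0.46 -1.31]
shift cm [ 13.11  -8.87 -18.1 ] turn [ 0.4 -0.1 -0.3] | 0.5
```

```bash
python3 -c "
from h import *
st()"
```

```text
t 1.4 pos [0.431  0.0307 0.198 ] bed [-168.8  -40.3  174. ] F [ 1.02  1.89 -0.47] w 0.0598 q [-0.02 -0.18  2.26 -0.18  0.46 -1.31]
```

```bash
python3 -m crank '[[2.5,-2.5,-4.5,0,0,0,6],[5.5,-4.5,-9,0,0,0,6],[9.5,-7,-13.5,0,0,0,6],[13.1,-8.9,-18.1,0,0,0,6],[13.1,-8.9,-18.1,0,0,0,6]]'; python3 - <<'E'
from h import *
st()
d=eyes.get_image("wrist"); cv2.imwrite("pics/c_w.png",d["color"]); np.savez("c_w.npz",**d)
P=cloud(d); hsv=cv2.cvtColor(d["color"],cv2.COLOR_BGR2HSV)
m=(hsv[...,1]>150)&((hsv[...,0]<8)|(hsv[...,0]>172))&(np.hypot(P[...,0]-.605,P[...,1]+.181)<.03)
print(P[m].mean(0),m.sum())
m=(hsv[...,1]<70)&(hsv[...,2]>110)&(np.hypot(P[...,0]-.605,P[...,1]+.181)<.04)&(P[...,2]>.009)
vv,uu=np.nonzero(m);W=np.array([ray(d,a,b,.014)[:2] for a,b in zip(uu,vv)]);print(cv2.minAreaRect((W*1000).astype(np.float32)))
E
python3 g.py
```

```text
clock: 2.02
position: [0.5492, -0.1729, 0.1401]
ee_rot: [0.648, -0.599, 0.379, 0.279]
contact_force: [0.1, 1.0, -0.0]
width: 0.06
t 2.02 pos [ 0.5492 -0.1729  0.1401] bed [ -44.5 -240.2  116.1] F [ 0.12  1.   -0.04] w 0.06 q [-0.57  0.14  2.14  0.66  0.37 -2.54]
[ 0.60414234 -0.18158686  0.01413966] 259
((603.2465209960938, -181.2852325439453), (27.04500389099121, 37.45242691040039), 81.33090209960938)
t 2.08 pos [ 0.5518 -0.1773  0.14  ] bed [ -41.7 -244.5  116. ] F [ 1.94 -4.48 -0.35] w 0.0603 q [-0.57  0.14  2.14  0.66  0.37 -2.55]
shift cm [-0.36  0.17  0.58] turn [ 0.1 -0.5 -0.5] | 0.7
```

View pics/c_w.png

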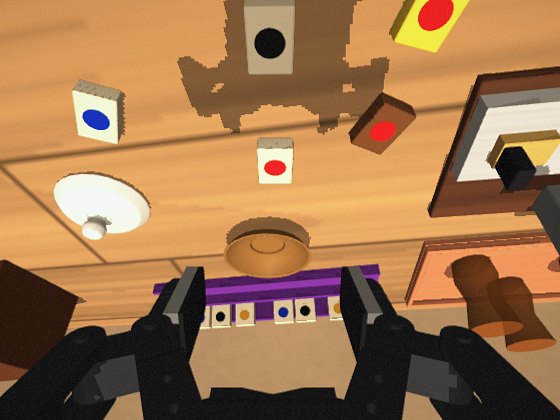

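The wrist view shows the red-dotted tile at (275,165), centred between the open fingers, with the neighbouring tiles clear of them. J6 is near its limit, so I'll descend in stages.

```bash
cat > g.py <<'E'
from h import *
T=tool(-8.8,35); P=np.array([.6054,-.1805,.010]); x=T.as_matrix()[:,0]
st()
for b in (.05,.0): goal(P-b*x,T)
E
python3 g.py
```

```text
t 2.08 pos [ 0.5518 -0.1773  0.14  ] bed [ -41.7 -244.5  116. ] F [ 1.94 -4.48 -0.35] w 0.0603 q [-0.57  0.14  2.14  0.66  0.37 -2.55]
shift cm [8.73 3.01 0.6 ] turn [-0.1 -0.6 -0.5] | 0.8
shift cm [13.73  2.97  0.65] turn [-0.1 -0.6 -0.5] | 0.8
```

```bash
python3 -m crank '[[1,0.3,0,0,0,0,6],[2.5,0.8,0,0,0,0,6],[4,1.5,0,0,0,0,6]]'; python3 g.py
```

```text
clock: 2.45
position: [0.5597, -0.1703, 0.102]
ee_rot: [0.646, -0.598, 0.382, 0.281]
contact_force: [0.0, 0.4, 0.8]
width: 0.06
t 2.45 pos [ 0.5597 -0.1703  0.102 ] bed [ -34.1 -237.3   78. ] F [0.01 0.4  0.81] w 0.06 q [-0.54  0.21  2.17  0.83  0.28 -2.7 ]
shift cm [ 5.24  1.36 -0.26] turn [-0.  -0.5 -1. ] | 1.1
shift cm [10.24  1.27 -0.22] turn [-0.  -0.5 -1. ] | 1.1
```

J6 is at its limit, because the forearm is nearly in line with the tool here. I'll back up and fit a kinematic model before choosing the grasp lean.

```bash
cat >> h.py <<'E'
import json
def log():
    s=manip.get_state(); open("log.jsonl","a").write(json.dumps([s["qpos"].tolist(),s["position"].tolist(),s["ee_rot"].tolist()])+"\n")
E
python3 -c "
from h import *
log()"
python3 -m crank '[[-2,-0.5,0,0,0,0,6],[-4.5,-1.5,0,0,0,5,6],[-6,-3,0,0,0,15,6]]';python3 -c "
from h import *
log();st()"
python3 -m crank '[[-1,-1,0,0,0,8,6],[-2,-1,0,0,0,15,6],[-2,-1,0,0,0,15,6]]';python3 -c "
from h import *
log();st()"
```

```text
clock: 2.82
position: [0.5494, -0.1635, 0.1627]
ee_rot: [0.612, -0.549, 0.442, 0.357]
contact_force: [2.8, 2.1, -1.0]
width: 0.0601
t 2.83 pos [ 0.5494 -0.1635  0.1627] bed [ -44.6 -230.8  138.7] F [ 2.78  2.07 -1.04] w 0.0601 q [-0.49  0.16  1.91  0.19  0.73 -2.03]
clock: 3.2
position: [0.5581, -0.1655, 0.1871]
ee_rot: [0.562, -0.492, 0.506, 0.431]
contact_force: [-0.5, -0.2, -0.6]
width: 0.06
t 3.2 pos [ 0.5581 -0.1655  0.1871] bed [ -35.8 -232.5  163.1] F [-0.46 -0.25 -0.55] w 0.06 q [-0.43  0.25  1.66  0.04  1.12 -1.87]
```

```bash
cat > kin.py <<'E'
from h import *
from scipy.optimize import least_squares
D=[json.loads(l) for l in open("log.jsonl")]
D.append([[1.22500644,.276430913,1.50584298,1.18835791e-05,1.36070400,-.121008247],[.12803378,.56015664,.2306489],[.55250382,-.44102075,.55334216,.4405141]])
for q,p in [([-0.57,.14,2.14,.66,.37,-2.55],[.5518,-.1773,.14]),([-.02,-.18,2.26,-.18,.46,-1.31],[.431,.0307,.198]),([.68,-.01,1.86,-.08,1.24,-.64],[.2835,.2874,.2312])]: D.append([q,p,None])
def E(ax,a): return R.from_rotvec(a*np.array(ax))
X,Y,Z=[1,0,0],[0,1,0],[0,0,1]
# forearm frame: z along arm
def fk(q,k):
    h,a1,L2,e,L3,o,d,o2=k
    A=E(Z,q[0]); B=A*E(Y,q[1]); C=B*E(Y,q[2]); W=C*E(Z,q[3])*E(Y,q[4]); T=W*E(Z,SG*q[5]+OFF)
    p=A.apply([a1,o,h])+B.apply([0,0,L2])+C.apply([e,0,L3])+W.apply([0,o2,d])
    return p,T*R.from_matrix(np.array([[0,0,1],[0,1,0],[-1,0,0]]).T) # tool x = link z
best=None
for SG in(1,-1):
  for OFF in (0,np.pi/2,-np.pi/2,np.pi):
    p,T=fk(D[3][0] if D[3][2] else D[0][0],[.3,0,.3,0,.3,0,.2,0]); 
    err=sum((T0:=fk(q,[.3,0,.3,0,.3,0,.2,0])[1].inv()*rot(r)).magnitude() for q,_,r in D if r)
    if best is None or err<best[0]: best=(err,SG,OFF)
_,SG,OFF=best
def res(k): return np.concatenate([((fk(q,k)[0]-p)*(1 if r else .2)) for q,p,r in D]+[.001*(np.array(k)-[.3,0,.4,0,.4,.05,.2,0])])
s=least_squares(res,[.3,0,.4,0,.4,.05,.2,0]); K=s.x
lo=np.array([-2.89,-.75,.22,-1.18,.11,-2.7]);hi=np.array([2.89,2.08,2.7,4.32,2.71,2.7])
def ik(p,T,q0):
    f=lambda q:np.concatenate([(fk(q,K)[0]-p)*10,(fk(q,K)[1].inv()*T).as_rotvec()])
    r=least_squares(f,np.clip(q0,lo+.01,hi-.01),bounds=(lo,hi)); return r.x,np.abs(r.fun).max()
if __name__=="__main__":
    print("rot err",best); print(K.round(4)); print((np.array([fk(q,K)[0]-p for q,p,r in D])*1000).round(1))
E
python3 kin.py
```

```text
rot err (5.139232406438187e-09, 1, 0)
[ 1.339e-01 -7.000e-04  6.318e-01  5.990e-02  4.212e-01  6.920e-02
  3.640e-01  3.000e-04]
[[ 0.  -0.2 -0.1]
 [-0.1  0.1  0. ]
 [ 0.1  0.   0. ]
 [-0.   0.1  0. ]
 [-1.   2.5 -0.1]
 [ 1.7  1.2  1.9]
 [ 1.5 -3.  -1.7]]
```

```bash
python3 - <<'E'
from kin import *
P=np.array([.6054,-.1805,.010])
for lean in (35,33,30):
  for yaw in (-8.8,-13,-17,-22):
    out=[]
    for b in (.06,0):
      T=tool(yaw,lean);x=T.as_matrix()[:,0]; best=min((ik(P-b*x,T,q0) for q0 in ([-.5,.2,2.1,.4,.3,-2.2],[-.5,.2,2.1,1,.2,-2.6],[-.4,.3,1.9,0,.7,-1.8])),key=lambda a:a[1]); out.append((best[0].round(2).tolist(),round(best[1],3)))
    print("pick",lean,yaw,out)
for lean in (40,38,35,32):
  for off in ([0,0,10],[-40,0,60],[-10,75,25]):
    T=tool(YAW,lean); print("place",lean,off,*[(a.round(2).tolist(),round(b,3)) for a,b in [min((ik(b2w(np.array(off)/1000),T,q0) for q0 in ([.0,.2,2.1,0,.3,-1.6],[0,.2,2.1,.6,.2,-2.],[0,.3,1.9,-.4,.7,-1.4])),key=lambda a:a[1])]])
E
```

```text
pick 35 -8.8 [([-0.51, 0.3, 2.17, 0.84, 0.21, -2.7], np.float64(0.061)), ([-0.47, 0.42, 2.12, 0.87, 0.15, -2.7], np.float64(0.098))]
pick 35 -13 [([-0.48, 0.3, 2.19, 0.92, 0.15, -2.7], np.float64(0.04)), ([-0.45, 0.43, 2.13, 0.94, 0.11, -2.7], np.float64(0.083))]
pick 35 -17 [([-0.46, 0.3, 2.2, 0.99, 0.11, -2.7], np.float64(0.026)), ([-0.45, 0.43, 2.13, 1.0, 0.11, -2.7], np.float64(0.08))]
pick 35 -22 [([-0.42, 0.3, 2.18, 0.28, 0.11, -1.88], np.float64(0.052)), ([-0.46, 0.43, 2.14, 1.07, 0.11, -2.7], np.float64(0.079))]
pick 33 -8.8 [([-0.52, 0.3, 2.16, 0.83, 0.24, -2.7], np.float64(0.031)), ([-0.47, 0.43, 2.11, 0.86, 0.17, -2.7], np.float64(0.068))]
pick 33 -13 [([-0.49, 0.3, 2.18, 0.91, 0.18, -2.7], np.float64(0.009)), ([-0.45, 0.43, 2.13, 0.94, 0.12, -2.7], np.float64(0.05))]
pick 33 -17 [([-0.46, 0.3, 2.19, 0.84, 0.12, -2.54], np.float64(0.0)), ([-0.45, 0.43, 2.13, 1.0, 0.11, -2.7], np.float64(0.046))]
pick 33 -22 [([-0.41, 0.3, 2.17, 0.14, 0.11, -1.74], np.float64(0.017)), ([-0.42, 0.42, 2.11, 0.3, 0.11, -1.9], np.float64(0.072))]
pick 30 -8.8 [([-0.52, 0.31, 2.13, 0.72, 0.28, -
[... 748 characters left out ...]
0.36, 2.18, -1.18, 0.11, -0.32], np.float64(0.099))
place 38 [-40, 0, 60] ([0.06, 0.23, 2.25, -1.18, 0.11, -0.32], np.float64(0.047))
place 38 [-10, 75, 25] ([0.19, 0.34, 2.17, -1.18, 0.12, -0.21], np.float64(0.073))
place 35 [0, 0, 10] ([0.06, 0.37, 2.18, -1.18, 0.11, -0.32], np.float64(0.055))
place 35 [-40, 0, 60] ([0.02, 0.22, 2.23, -0.33, 0.11, -1.2], np.float64(0.023))
place 35 [-10, 75, 25] ([0.19, 0.35, 2.17, -1.18, 0.13, -0.21], np.float64(0.022))
place 32 [0, 0, 10] ([0.01, 0.36, 2.15, -0.31, 0.11, -1.22], np.float64(0.034))
place 32 [-40, 0, 60] ([0.01, 0.22, 2.21, -0.14, 0.16, -1.4], np.float64(0.0))
place 32 [-10, 75, 25] ([0.19, 0.34, 2.14, -0.83, 0.16, -0.56], np.float64(0.0))
```

```bash
python3 - <<'E'
from kin import *
P=np.array([.6054,-.1805,.010])
S=([-.3,.3,2.1,3.1,.3,1.6],[-.3,.2,2.1,2.5,.2,2.2],[-.3,.3,1.9,3.6,.3,1.],[-.3,.3,1.9,2,.3,2.4])
for lean in (35,38,40,43):
  for yaw in (-8.8,-13):
    out=[]
    for b in (.10,.05,0):
      T=tool(yaw,lean);x=T.as_matrix()[:,0]; best=min((ik(P-b*x,T,q0) for q0 in S),key=lambda a:a[1]); out.append((best[0].round(2).tolist(),round(best[1],3)))
    print("pick",lean,yaw,out)
for lean in (43,40,38,35):
  for off in ([0,0,10],[-30,0,45],[-60,0,80],[-10,65,25]):
    T=tool(YAW,lean); print("place",lean,off,*[(a.round(2).tolist(),round(b,3)) for a,b in [min((ik(b2w(np.array(off)/1000),T,q0) for q0 in S),key=lambda a:a[1])]])
E
```

```text
pick 35 -8.8 [([-0.58, 0.23, 2.29, 1.66, 0.25, 2.7], np.float64(0.074)), ([-0.55, 0.33, 2.24, 1.68, 0.22, 2.7], np.float64(0.022)), ([-0.52, 0.44, 2.2, 1.91, 0.22, 2.49], np.float64(0.0))]
pick 35 -13 [([-0.52, 0.22, 2.29, 1.77, 0.17, 2.7], np.float64(0.067)), ([-0.5, 0.33, 2.23, 1.78, 0.16, 2.7], np.float64(0.016)), ([-0.48, 0.44, 2.2, 2.13, 0.17, 2.36], np.float64(0.0))]
pick 38 -8.8 [([-0.6, 0.23, 2.3, 1.65, 0.27, 2.7], np.float64(0.021)), ([-0.56, 0.34, 2.27, 1.9, 0.26, 2.47], np.float64(0.0)), ([-0.53, 0.45, 2.24, 2.22, 0.29, 2.17], np.float64(0.0))]
pick 38 -13 [([-0.54, 0.22, 2.3, 1.76, 0.19, 2.7], np.float64(0.015)), ([-0.52, 0.34, 2.27, 2.13, 0.21, 2.34], np.float64(0.0)), ([-0.49, 0.45, 2.24, 2.45, 0.26, 2.03], np.float64(0.0))]
pick 40 -8.8 [([-0.62, 0.23, 2.32, 1.75, 0.29, 2.59], np.float64(0.0)), ([-0.58, 0.35, 2.3, 2.11, 0.31, 2.25], np.float64(0.0)), ([-0.54, 0.46, 2.27, 2.35, 0.35, 2.03], np.float64(0.0))]
pick 40 -13 [([-0.55, 0.23, 2.32, 1.95, 0.22, 2.5], np.float64(0.0)), ([-0.52, 0.35, 2.31, 2.35, 0.27, 2.12], np.float64(0.0)), ([-0.5, 0.46, 2.27, 2.56, 0.32, 1.91
[... 942 characters left out ...]
 [-10, 65, 25] ([0.19, 0.36, 2.26, 3.83, 0.22, 1.07], np.float64(0.0))
place 38 [0, 0, 10] ([0.01, 0.38, 2.27, 3.29, 0.18, 1.46], np.float64(0.0))
place 38 [-30, 0, 45] ([0.02, 0.28, 2.3, 3.41, 0.11, 1.34], np.float64(0.008))
place 38 [-60, 0, 80] ([0.07, 0.17, 2.32, 4.32, 0.11, 0.47], np.float64(0.04))
place 38 [-10, 65, 25] ([0.18, 0.35, 2.24, 4.05, 0.17, 0.84], np.float64(0.0))
place 35 [0, 0, 10] ([0.01, 0.37, 2.25, 3.39, 0.11, 1.36], np.float64(0.02))
place 35 [-30, 0, 45] ([0.06, 0.28, 2.27, 4.32, 0.11, 0.47], np.float64(0.047))
place 35 [-60, 0, 80] ([-0.07, 0.16, 2.34, 1.98, 0.11, 2.7], np.float64(0.075))
place 35 [-10, 65, 25] ([0.17, 0.35, 2.21, 4.32, 0.11, 0.55], np.float64(0.02))
```

The model fits to about 0.1 mm. It shows that the 35–43° lean needs the other wrist branch (j4≈π, j6≈+1.6), so I'll change branch in free space. First is a roll about the tool axis.

```bash
python3 -m crank '[[-0.5,0,0,10,0,0,6],[-1,0,0,20,0,0,6],[-1.5,0,0,30,0,0,6],[-2,0,0,40,0,0,6],[-2.5,0,0,50,0,0,6]]' && python3 -m crank '[[0,0,0,10,0,0,6],[0,0,0,20,0,0,6],[0,0,0,30,0,0,6],[0,0,0,40,0,0,6],[0,0,0,50,0,0,6]]' >/dev/null&& python3 -m crank '[[0,0,0,10,0,0,6],[0,0,0,20,0,0,6],[0,0,0,30,0,0,6],[0,0,0,40,0,0,6],[0,0,0,50,0,0,6]]'; python3 -c "
from h import *
log();st()"
```

```text
clock: 3.82
position: [0.5509, -0.164, 0.21]
ee_rot: [0.717, -0.205, 0.643, 0.175]
contact_force: [0.4, -0.1, 0.6]
width: 0.0602
clock: 5.08
position: [0.5509, -0.164, 0.2098]
ee_rot: [0.618, 0.418, 0.548, -0.38]
contact_force: [-0.1, 0.0, 0.0]
width: 0.0597
t 5.08 pos [ 0.5509 -0.164   0.2098] bed [ -43.1 -231.2  185.8] F [-0.05  0.01  0.03] w 0.0597 q [-0.43  0.23  1.63  0.04  1.18  0.75]
```

```bash
cat > path.py <<'E'
from kin import *
import sys
qg=np.array(json.loads(sys.argv[1])); N=int(sys.argv[2]); n=min(5,N)
s=manip.get_state(); q=s["qpos"]; p0=s["position"];R0=rot(s["ee_rot"])
pr=R0
for i in range(1,N+1):
    a=i/N; qq=q+(qg-q)*a; p,T=fk(qq,K)
    step=np.degrees((pr.inv()*T).magnitude()); pr=T
    if i<=n: print((R0.inv().apply(p-p0)*100).round(1).tolist(),(R0.inv()*T).as_rotvec(degrees=True).round(0).tolist(),"step",step.round(1))
    if i%4==0 or i==N: print("   ",i,p.round(3),T.as_matrix()[:,0].round(2))
E
python3 - <<'E'
from kin import *
P=np.array([.6054,-.1805,.010]);T=tool(-8.8,43);x=T.as_matrix()[:,0]
print(ik(P-.08*x+[0,0,.05],T,[-.64,.25,2.37,2.05,.37,2.27])[0].tolist())
print(ik(P-.08*x+[0,0,.12],T,[-.64,.25,2.37,2.05,.37,2.27]))
E
python3 path.py '[-0.64,0.2,2.3,2.05,0.4,2.27]' 22
```

```text
[-0.6213896929507373, 0.18728154525911853, 2.2972653639307135, 1.6850586304032686, 0.31471786172698385, 2.667559769102264]
(array([-0.62933773,  0.06754548,  2.29260667,  1.66619425,  0.32700689,
        2.7       ]), np.float64(0.11100340652807716))
[0.9, 1.5, -1.9] [7.0, 3.0, 4.0] step 8.2
[1.5, 3.1, -3.6] [14.0, 6.0, 7.0] step 8.4
[1.9, 4.6, -5.1] [21.0, 9.0, 10.0] step 8.5
[2.2, 6.1, -6.3] [28.0, 13.0, 13.0] step 8.7
    4 [ 0.587 -0.083  0.191] [ 0.29  0.23 -0.93]
[2.2, 7.6, -7.3] [36.0, 16.0, 15.0] step 8.8
    8 [ 0.626 -0.044  0.199] [ 0.5   0.35 -0.8 ]
    12 [ 0.655 -0.053  0.21 ] [ 0.68  0.31 -0.67]
    16 [ 0.656 -0.101  0.205] [ 0.79  0.16 -0.59]
    20 [ 0.618 -0.164  0.175] [ 0.8  -0.04 -0.6 ]
    22 [ 0.583 -0.191  0.15 ] [ 0.76 -0.14 -0.63]
```

```bash
python3 path.py '[-0.95,0.1,1.8,0.5,1.0,1.0]' 6;echo; python3 path.py '[-0.95,0.05,2.15,1.4,0.55,2.0]' 16
```

```text
[-0.4, -1.6, 1.7] [9.0, 1.0, 4.0] step 9.8
[-1.0, -3.1, 3.6] [18.0, 2.0, 7.0] step 9.9
[-1.7, -4.8, 5.6] [27.0, 3.0, 11.0] step 10.0
[-2.5, -6.5, 7.6] [37.0, 4.0, 15.0] step 10.1
    4 [ 0.515 -0.259  0.232] [ 0.36  0.06 -0.93]
[-3.5, -8.5, 9.8] [46.0, 4.0, 19.0] step 10.1
    6 [ 0.491 -0.314  0.252] [ 0.49  0.01 -0.87]

[0.4, 0.6, -0.7] [8.0, 2.0, 4.0] step 9.4
[0.6, 1.3, -1.2] [17.0, 4.0, 7.0] step 9.6
[0.6, 2.0, -1.4] [26.0, 7.0, 11.0] step 9.8
[0.4, 2.6, -1.4] [35.0, 9.0, 14.0] step 9.9
    4 [ 0.57  -0.142  0.208] [ 0.34  0.16 -0.93]
[0.1, 3.2, -1.1] [44.0, 12.0, 17.0] step 10.0
    8 [ 0.591 -0.163  0.228] [ 0.57  0.18 -0.8 ]
    12 [ 0.587 -0.226  0.252] [ 0.75  0.03 -0.67]
    16 [ 0.539 -0.313  0.26 ] [ 0.79 -0.22 -0.57]
```

```bash
python3 -m crank '[[0.4,0.6,-0.7,8,2,4,6],[0.6,1.3,-1.2,17,4,7,6],[0.6,2,-1.4,26,7,11,6],[0.4,2.6,-1.4,35,9,14,6],[0.1,3.2,-1.1,44,12,17,6]]' >/dev/null; python3 -c "
from h import *
log();st()";python3 path.py '[-0.95,0.05,2.15,1.4,0.55,2.0]' 11
```

```text
t 5.7 pos [ 0.5766 -0.1417  0.2116] bed [ -18.  -208.2  187.6] F [ 0.49 -0.1  -0.39] w 0.06 q [-0.59  0.18  1.79  0.46  0.99  1.15]
[-0.3, 0.8, -0.0] [9.0, 2.0, 3.0] step 10.1
[-0.7, 1.7, 0.2] [19.0, 5.0, 6.0] step 10.3
[-1.3, 2.6, 0.7] [28.0, 7.0, 9.0] step 10.4
[-2.0, 3.5, 1.6] [38.0, 10.0, 12.0] step 10.5
    4 [ 0.594 -0.174  0.235] [ 0.62  0.16 -0.77]
[-2.8, 4.3, 2.7] [48.0, 13.0, 15.0] step 10.6
    8 [ 0.581 -0.246  0.256] [ 0.77 -0.02 -0.64]
    11 [ 0.54  -0.313  0.26 ] [ 0.79 -0.22 -0.57]
```

```bash
python3 -m crank '[[-0.3,0.8,0,9,2,3,6],[-0.7,1.7,0.2,19,5,6,6],[-1.3,2.6,0.7,28,7,9,6],[-2,3.5,1.6,38,10,12,6],[-2.8,4.3,2.7,47,13,15,6]]' >/dev/null; python3 -c "
from h import *
log();st()";python3 path.py '[-0.85,0.1,2.2,1.6,0.5,2.2]' 8;python3 path.py '[-0.65,0.20,2.32,2.0,0.4,2.35]' 9
```

```text
t 6.33 pos [ 0.5945 -0.1894  0.2407] bed [   1.3 -255.2  216.7] F [-0.78  0.5  -0.28] w 0.0603 q [-0.76  0.12  1.95  0.9   0.8   1.51]
[0.0, 0.6, -0.3] [10.0, 3.0, 2.0] step 10.4
[-0.0, 1.4, -0.4] [20.0, 5.0, 3.0] step 10.5
[-0.2, 2.3, -0.3] [30.0, 8.0, 5.0] step 10.5
[-0.5, 3.3, 0.2] [40.0, 10.0, 6.0] step 10.6
    4 [ 0.599 -0.222  0.245] [ 0.79  0.01 -0.62]
[-0.8, 4.3, 0.9] [51.0, 13.0, 8.0] step 10.7
    8 [ 0.565 -0.274  0.228] [ 0.8  -0.18 -0.57]
[1.1, -0.6, -0.9] [11.0, 3.0, 0.0] step 11.9
[2.1, -1.0, -1.4] [23.0, 6.0, 1.0] step 12.1
[2.9, -1.2, -1.5] [35.0, 9.0, 1.0] step 12.3
[3.6, -1.2, -1.0] [47.0, 11.0, 2.0] step 12.4
    4 [ 0.623 -0.17   0.22 ] [ 0.79  0.07 -0.61]
[4.3, -1.2, -0.1] [60.0, 12.0, 2.0] step 12.5
    8 [ 0.589 -0.182  0.159] [ 0.77 -0.08 -0.63]
    9 [ 0.57  -0.184  0.138] [ 0.75 -0.12 -0.65]
```

```bash
python3 -m crank '[[0,0.6,-0.3,10,3,2,6],[0,1.4,-0.4,20,5,3,6],[-0.2,2.3,-0.3,30,8,5,6],[-0.5,3.3,0.2,40,10,6,6],[-0.8,4.3,0.9,50,13,8,6]]' >/dev/null; python3 -c "
from h import *
log();st()
T=tool(-8.8,43); P=np.array([.6054,-.1805,.010]); x=T.as_matrix()[:,0]
goal(P-.08*x+[0,0,.04],T)";python3 path.py '[-0.65,0.20,2.32,2.0,0.4,2.35]' 6;
```

```text
t 6.95 pos [ 0.5946 -0.2343  0.2436] bed [   2.7 -300.2  219.6] F [ 0.29  0.06 -0.2 ] w 0.0602 q [-0.81  0.11  2.11  1.36  0.6   1.91]
shift cm [ 4.29  2.76 14.62] turn [59.3 -1.2 11.9] | 60.5
[1.0, -0.3, 1.2] [10.0, 1.0, 0.0] step 9.9
[1.9, -0.3, 2.7] [20.0, 1.0, 0.0] step 10.0
[2.7, -0.1, 4.4] [30.0, 2.0, 1.0] step 10.0
[3.3, 0.3, 6.4] [40.0, 2.0, 3.0] step 10.1
    4 [ 0.591 -0.201  0.18 ] [ 0.79 -0.09 -0.61]
[3.8, 0.9, 8.6] [50.0, 2.0, 4.0] step 10.1
    6 [ 0.57  -0.184  0.138] [ 0.75 -0.12 -0.65]
```

```bash
python3 -m crank '[[1,-0.3,1.2,10,1,0,6],[1.9,-0.3,2.7,20,1,0,6],[2.7,-0.1,4.4,30,2,1,6],[3.3,0.3,6.4,40,2,3,6],[3.8,0.9,8.6,50,2,4,6]]' >/dev/null; python3 -c "
from h import *
log();st()
T=tool(-8.8,43); P=np.array([.6054,-.1805,.0115]); x=T.as_matrix()[:,0]
for b in (.1,.05,0): goal(P-b*x,T)";python3 kin.py|tail -12
```

```text
t 7.58 pos [ 0.5812 -0.1914  0.1591] bed [ -11.9 -257.7  135.1] F [-0.07  0.61  0.52] w 0.0602 q [-0.68  0.19  2.29  1.89  0.44  2.28]
shift cm [1.11 8.34 2.79] turn [9.2 0.3 8.2] | 12.4
shift cm [6.06 9.06 2.83] turn [9.2 0.3 8.2] | 12.4
shift cm [11.01  9.77  2.86] turn [9.2 0.3 8.2] | 12.4
[[ 0.1 -0.  -0. ]
 [-0.   0.   0. ]
 [ 0.1 -0.  -0. ]
 [ 0.   0.   0. ]
 [-0.   0.   0. ]
 [-0.1  0.1  0. ]
 [-0.1  0.   0. ]
 [ 0.  -0.1 -0. ]
 [ 0.   0.1 -0. ]
 [-0.8  2.6 -0.1]
 [ 2.3  1.1  2.1]
 [ 1.7 -2.9 -1.8]]
```

```bash
python3 -m crank '[[0.3,2,0.7,2,0,2,6],[0.6,4.5,1.4,5,0,4,6],[1.1,8.3,2.8,9,0,8,6],[1.1,8.3,2.8,9.2,0.3,8.2,6],[1.1,8.3,2.8,9.2,0.3,8.2,6]]' >/dev/null; python3 - <<'E'
from h import *
log();st()
T=tool(-8.8,43); P=np.array([.6054,-.1805,.0115]); x=T.as_matrix()[:,0]
d=eyes.get_image("wrist"); cv2.imwrite("pics/d_w.png",d["color"])
P_=cloud(d); hsv=cv2.cvtColor(d["color"],cv2.COLOR_BGR2HSV)
m=(hsv[...,1]>150)&((hsv[...,0]<8)|(hsv[...,0]>172))&(np.hypot(P_[...,0]-.605,P_[...,1]+.181)<.03)
print(P_[m].mean(0),m.sum())
for b in (.05,0): goal(P-b*x,T)
E
```

```text
t 8.2 pos [ 0.5419 -0.172   0.0878] bed [ -51.8 -239.5   63.8] F [0.73 0.02 0.02] w 0.0604 q [-0.64  0.25  2.36  2.02  0.37  2.28]
[ 0.60435689 -0.18167062  0.01411243] 221
shift cm [4.94 0.61 0.16] turn [0.5 0.  0.5] | 0.7
shift cm [9.94 0.65 0.15] turn [0.5 0.  0.5] | 0.7
```

View pics/d_w.png

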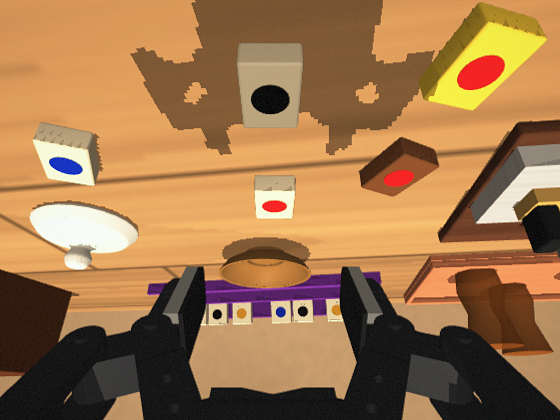

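The red-dotted tile is at (274,198), centred between the fingers. The black tile at (270,85) lies below the tool's path and clear of it. I'm going in.

```bash
python3 -m crank '[[2.5,0.4,0.1,0.5,0,0.5,6],[5,0.6,0.1,0.5,0,0.5,6],[7.5,0.65,0.1,0.5,0,0.5,6],[9.2,0.65,0.1,0.5,0,0.5,6],[9.9,0.65,0.1,0.5,0,0.5,6]]' >/dev/null; python3 - <<'E'
from h import *
log();st()
T=tool(-8.8,43); P=np.array([.6054,-.1808,.0115]); goal(P,T)
d=eyes.get_image("wrist"); cv2.imwrite("pics/e_w.png",d["color"])
d=eyes.get_image("side"); cv2.imwrite("pics/e_s.png",cv2.resize(d["color"][190:320,250:400],None,fx=5,fy=4.6,interpolation=cv2.INTER_CUBIC))
E
```

```text
t 8.88 pos [ 0.6055 -0.1811  0.0108] bed [  12.  -246.6  -13.2] F [-0.71  0.12  0.31] w 0.06 q [-0.56  0.48  2.31  2.47  0.45  1.89]
shift cm [-0.06 -0.04  0.03] turn [-0.   0.1 -0.1] | 0.1
```

View pics/e_w.png

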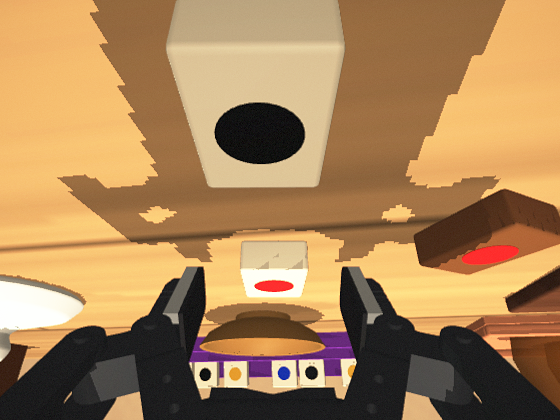

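View pics/e_s.png

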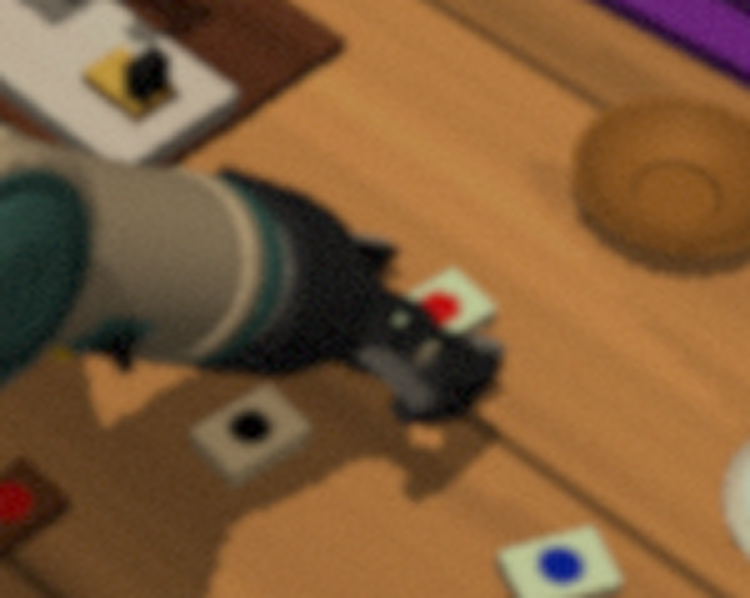

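The fingers straddle the red tile, whose dot is at (273,286) in the wrist view. Now I close on it.

```bash
python3 -m crank '[[0,0,0,0,0,0,4.5],[0,0,0,0,0,0,3.3],[0,0,0,0,0,0,2.5],[0,0,0,0,0,0,2.2],[0,0,0,0,0,0,2.2]]' 25; python3 -m crank '[[-0.15,-0.15,0,0,0,0,2.2],[-0.7,-0.7,0,0,0,0,2.2],[-1.5,-1.5,0,0,0,0,2.2]]'; python3 - <<'E'
from h import *
st()
d=eyes.get_image("wrist"); cv2.imwrite("pics/f_w.png",d["color"])
E
```

```text
clock: 9.6
position: [0.6045, -0.1804, 0.0113]
ee_rot: [0.669, -0.624, 0.331, 0.232]
contact_force: [-2.9, 0.5, 5.5]
width: 0.0272
clock: 9.98
position: [0.6044, -0.1804, 0.031]
ee_rot: [0.668, -0.623, 0.332, 0.233]
contact_force: [1.0, 0.2, -1.4]
width: 0.0269
t 9.97 pos [ 0.6044 -0.1804  0.031 ] bed [  11.  -245.9    7. ] F [ 1.04  0.16 -1.37] w 0.0269 q [-0.56  0.43  2.29  2.36  0.39  2.01]
```

View pics/f_w.png

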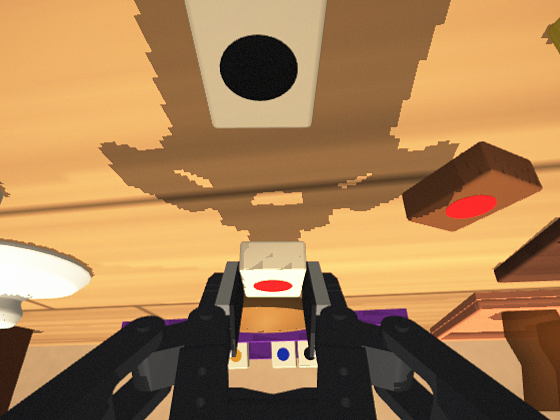

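```bash
cat > pl.py <<'E'
from kin import *
log();st(); T=tool(YAW,43)
q=manip.get_state()["qpos"]
for o in ([-75,-200,80],[-75,0,80],[-40,0,53],[-10,0,20],[-3,0,13]):
    p=b2w(np.array(o)/1000); a,e=ik(p,T,q); print(o,a.round(2),round(e,4)); goal(p,T)
E
python3 pl.py
```

```text
t 10.03 pos [ 0.6056 -0.1807  0.0331] bed [  12.1 -246.3    9.1] F [ 1.03 -0.55  0.87] w 0.0269 q [-0.56  0.43  2.29  2.36  0.39  2.01]
[-75, -200, 80] [-0.66  0.18  2.39  1.72  0.42  2.48] 0.0
shift cm [-11.46   1.92   3.54] turn [-5.2 -4.7 -0.1] | 7.0
[-75, 0, 80] [0.02 0.16 2.41 3.34 0.18 1.41] 0.0
shift cm [-13.11   3.73  23.38] turn [-5.2 -4.7 -0.1] | 7.0
[-40, 0, 53] [0.02 0.27 2.38 3.27 0.26 1.48] 0.0
shift cm [-8.77  3.03 23.81] turn [-5.2 -4.7 -0.1] | 7.0
[-10, 0, 20] [0.01 0.38 2.36 3.23 0.35 1.52] 0.0
shift cm [-4.32  3.1  24.17] turn [-5.2 -4.7 -0.1] | 7.0
[-3, 0, 13] [0.01 0.4  2.35 3.22 0.36 1.53] 0.0
shift cm [-3.34  3.07 24.26] turn [-5.2 -4.7 -0.1] | 7.0
```

```bash
python3 -m crank '[[-3,0,0,-1,-1,0,2.2],[-6,0.3,0.8,-2,-2,0,2.2],[-9,1,1.8,-4,-3,0,2.2],[-11.5,1.9,3.5,-5.2,-4.7,0,2.2],[-11.7,2.1,6,-5.2,-4.7,0,2.2]]'>/dev/null; python3 pl.py
```

```text
t 10.65 pos [ 0.5193 -0.1075  0.1039] bed [ -76.4 -175.7   79.9] F [ 0.04 -0.87  0.35] w 0.0269 q [-0.59  0.17  2.41  1.81  0.38  2.45]
[-75, -200, 80] [-0.66  0.18  2.39  1.72  0.42  2.48] 0.0
shift cm [ 0.1  -0.11 -2.43] turn [-0.1 -0.1 -0.1] | 0.2
[-75, 0, 80] [0.02 0.16 2.41 3.34 0.18 1.41] 0.0
shift cm [ 0.05 -0.09 17.57] turn [-0.1 -0.1 -0.1] | 0.2
[-40, 0, 53] [0.02 0.27 2.38 3.27 0.26 1.48] 0.0
shift cm [ 4.41 -0.82 17.58] turn [-0.1 -0.1 -0.1] | 0.2
[-10, 0, 20] [0.01 0.38 2.36 3.23 0.35 1.52] 0.0
shift cm [ 8.87 -0.77 17.6 ] turn [-0.1 -0.1 -0.1] | 0.2
[-3, 0, 13] [0.01 0.4  2.35 3.22 0.36 1.53] 0.0
shift cm [ 9.85 -0.81 17.6 ] turn [-0.1 -0.1 -0.1] | 0.2
```

```bash
python3 -m crank '[[0,0,3,0,0,0,2.2],[0,-0.1,6.5,0,0,0,2.2],[0,-0.1,10,0,0,0,2.2],[0,-0.1,13,0,0,0,2.2],[0,-0.1,15.5,0,0,0,2.2]]'>/dev/null;python3 -m crank '[[0,0,1.2,0,0,0,2.2],[0,0,2.1,0,0,0,2.2],[0,0,2.1,0,0,0,2.2]]'>/dev/null; python3 pl.py; python3 - <<'E'
from h import *
for n in("wrist","side","top"):
    d=eyes.get_image(n); cv2.imwrite(f"pics/g_{n}.png",d["color"]); np.savez(f"g_{n}.npz",**d)
E
```

```text
t 11.65 pos [0.527  0.0612 0.1042] bed [-73.8  -6.9  80.2] F [-0.02 -0.17 -0.11] w 0.0272 q [-0.    0.16  2.41  3.25  0.18  1.48]
[-75, -200, 80] [-0.66  0.18  2.39  1.72  0.42  2.48] 0.0
shift cm [ -0.05   0.1  -19.31] turn [-0.  -0.  -0.1] | 0.1
[-75, 0, 80] [0.02 0.16 2.41 3.34 0.18 1.41] 0.0
shift cm [-0.06  0.1   0.69] turn [-0.  -0.  -0.1] | 0.1
[-40, 0, 53] [0.02 0.27 2.38 3.27 0.26 1.48] 0.0
shift cm [ 4.3  -0.62  0.69] turn [-0.  -0.  -0.1] | 0.1
[-10, 0, 20] [0.01 0.38 2.36 3.23 0.35 1.52] 0.0
shift cm [ 8.76 -0.57  0.69] turn [-0.  -0.  -0.1] | 0.1
[-3, 0, 13] [0.01 0.4  2.35 3.22 0.36 1.53] 0.0
shift cm [ 9.75 -0.61  0.69] turn [-0.  -0.  -0.1] | 0.1
```

View pics/g_wrist.png

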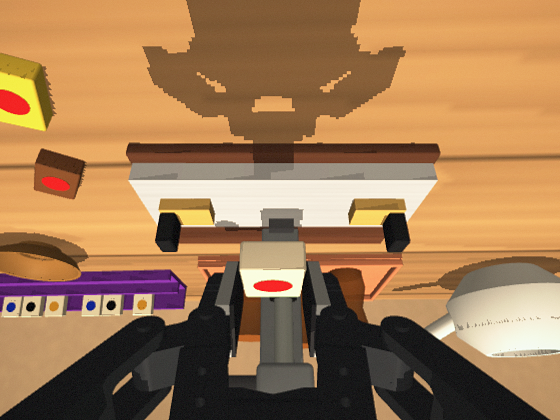

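View pics/g_side.png

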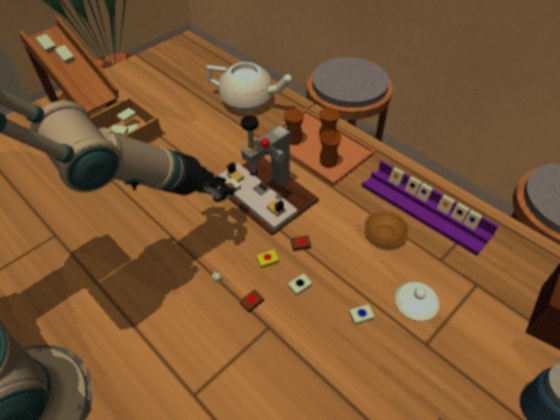

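The wrist view shows the tile held flat at (272,268), the back stop at (282,222), and the jaws at (190,210) and (377,210). I'll measure the stand in this view.

```bash
python3 - <<'E'
from h import *
d=load("g_wrist.npz"); P=cloud(d); c=d["color"]; hsv=cv2.cvtColor(c,cv2.COLOR_BGR2HSV)
cv2.imwrite("pics/g_crop.png",cv2.resize(c[130:310,110:460],None,fx=2.2,fy=2.2,interpolation=cv2.INTER_CUBIC))
m=(hsv[...,1]>150)&((hsv[...,0]<8)|(hsv[...,0]>172)); m[:, :200]=0;m[:240]=0;m[300:]=0;m[:,340:]=0
B=lambda p:(Rst(YAW).inv().apply(p-BED)*1000).round(1)
print("dot",B(P[m].mean(0)),m.sum())
# plate
pm=(abs(P[...,2]-.0245)<.006)&(hsv[...,1]<60)&(hsv[...,2]>100); pm[:150]=0
vv,uu=np.nonzero(pm); W=np.array([ray(d,a,b,.024) for a,b in zip(uu,vv)])
r=cv2.minAreaRect((W[:,:2]*1000).astype(np.float32)); print("plate",r,B(np.array([r[0][0]/1000,r[0][1]/1000,.024])),np.median(P[pm][:,2]))
jm=(hsv[...,0]>18)&(hsv[...,0]<32)&(hsv[...,1]>120)&(abs(P[...,2]-.034)<.005)
for lo,hi in((150,230),(330,420)):
    mm=jm.copy();mm[:,:lo]=0;mm[:,hi:]=0;mm[:190]=0;q=B(P[mm]);print("jaw",q.min(0),q.max(0),np.percentile(q,[2,98],axis=0).round(1).tolist(),mm.sum())
for v in (208,214,220,226,232): 
    print(v,[(u,B(P[v,u]).tolist(),c[v,u].tolist()) for u in (262,268,282,296,302)])
E
```

```text
dot [-74.2  -8.   83.3] 347
plate ((718.3634033203125, 3.64312744140625), (332.7689208984375, 777.5682983398438), 3.669053554534912) [119.2 -58.5   0. ] 0.023749871187067922
jaw [-14.5 -88.7   5.5] [ 11.4 -53.1  12.7] [[-12.9, -86.2, 9.1], [10.2, -53.5, 10.6]] 538
jaw [-14.5  50.7   5.1] [11.2 86.4 12.1] [[-12.9, 51.1, 8.9], [10.1, 84.1, 11.5]] 555
208 [(262, [3.0, -15.9, -0.4], [222, 238, 246]), (268, [2.1, -11.3, 0.1], [163, 181, 197]), (282, [2.7, -0.6, -0.2], [162, 180, 192]), (296, [3.0, 10.1, -0.4], [159, 180, 192]), (302, [2.0, 14.6, 0.2], [226, 241, 248])]
214 [(262, [13.3, -16.2, -0.7], [129, 143, 152]), (268, [10.8, -11.4, 0.7], [129, 145, 154]), (282, [12.1, -0.4, -0.1], [128, 142, 152]), (296, [11.4, 10.6, 0.3], [129, 142, 151]), (302, [11.6, 15.3, 0.2], [146, 164, 176])]
220 [(262, [23.4, -16.4, -0.6], [125, 141, 149]), (268, [22.8, -11.5, -0.3], [125, 140, 149]), (282, [19.5, -0.2, 1.4], [52, 55, 59]), (296, [23.1, 11.3, -0.4], [127, 142, 149]), (302, [21.9, 16.0, 0.2], [213, 230, 240])]
226 [(262, [33.3, -16.7, -0.0], [93, 105, 120]), (268, [34.2, -11.7, -0.5], [93, 106, 121]), (282, [18.5, -0.3, 7.3], [51, 55, 58]), (296, [33.1, 11.8, 0.1], [96, 110, 124]), (302, [33.6, 16.9, -0.2], [182, 208, 233])]
232 [(262, [65.1, -17.7, -9.5], [72, 75, 75]), (268, [65.2, -12.1, -9.5], [77, 83, 85]), (282, [25.8, -0.2, 9.1], [64, 68, 72]), (296, [63.2, 13.9, -8.6], [78, 86, 86]), (302, [74.6, 20.5, -14.0], [33, 60, 109])]
```

View pics/g_crop.png

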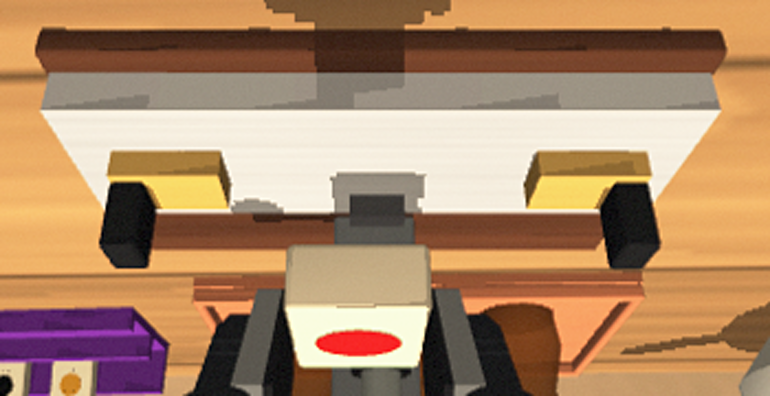

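```bash
cat > pl.py <<'E'
from kin import *
log();st(); T=tool(YAW,43)
for o in ([-41,0.1,50],[-12,0.1,22],[-6,.1,12.8],[-1,.1,12.8]):
    goal(b2w(np.array(o)/1000),T)
E
python3 pl.py
```

```text
t 11.8 pos [0.5272 0.0602 0.1045] bed [-73.6  -7.9  80.5] F [-0.22 -0.12 -0.26] w 0.0271 q [-0.    0.16  2.41  3.25  0.18  1.48]
shift cm [ 4.45 -0.31  0.8 ] turn [-0.  -0.1 -0. ] | 0.1
shift cm [ 8.48 -0.52  0.81] turn [-0.  -0.1 -0. ] | 0.1
shift cm [ 9.56 -0.33  0.81] turn [-0.  -0.1 -0. ] | 0.1
shift cm [ 9.9  -0.7   0.81] turn [-0.  -0.1 -0. ] | 0.1
```

```bash
python3 -m crank '[[1.2,0,0.2,0,0,0,2.2],[3,-0.2,0.5,0,0,0,2.2],[5,-0.3,0.8,0,0,0,2.2],[6.5,-0.4,0.8,0,0,0,2.2],[7.2,-0.4,0.8,0,0,0,2.2]]'>/dev/null; python3 -m crank '[[0,0,0,0,0,0,2.2],[0,0,0,0,0,0,2.2]]'; python3 pl.py; cat > wm.py <<'E'
from h import *
s=manip.get_state(); d=eyes.get_image("wrist"); n=sys.argv[1]; cv2.imwrite(f"pics/{n}.png",d["color"]); P=cloud(d); hsv=cv2.cvtColor(d["color"],cv2.COLOR_BGR2HSV)
B=lambda p:(Rst(YAW).inv().apply(p-BED)*1000).round(1)
m=(hsv[...,1]>150)&((hsv[...,0]<8)|(hsv[...,0]>172)); m[:, :200]=0;m[:240]=0;m[310:]=0;m[:,340:]=0
print("tcp",B(s["position"]),"dot",B(P[m].mean(0)),m.sum())
jm=(hsv[...,0]>18)&(hsv[...,0]<32)&(hsv[...,1]>120)&(abs(P[...,2]-.034)<.004)
for lo,hi in((0,275),(275,560)):
    mm=jm.copy();mm[:,:lo]=0;mm[:,hi:]=0;q=B(P[mm])
    q=q[(abs(q[:,0])<25)&(abs(q[:,1])<100)]
    if len(q)>20: print("jaw",np.percentile(q,[2,98],axis=0).round(1).tolist(),len(q))
E
python3 wm.py h_w
```

```text
clock: 12.68
position: [0.5792, 0.0667, 0.0549]
ee_rot: [0.653, -0.644, 0.292, 0.272]
contact_force: [-1.0, -1.3, -0.5]
width: 0.0268
t 12.68 pos [0.5792 0.0667 0.0549] bed [-21.8   0.2  30.9] F [-1.03 -1.26 -0.52] w 0.0268 q [0.02 0.34 2.37 3.25 0.32 1.51]
shift cm [-2.71  0.1  -0.01] turn [-0.  -0.1 -0. ] | 0.1
shift cm [ 1.32 -0.11 -0.01] turn [-0.  -0.1 -0. ] | 0.1
shift cm [ 2.4   0.08 -0.01] turn [-0.  -0.1 -0. ] | 0.1
shift cm [ 2.74 -0.29 -0.01] turn [-0.  -0.1 -0. ] | 0.1
tcp [-21.8   0.2  30.9] dot [-22.5  -0.9  34.1] 346
jaw [[-13.2, -86.8, 9.1], [9.2, -53.6, 10.7]] 810
jaw [[-13.0, 51.1, 9.1], [9.2, 84.3, 10.7]] 813
```

View pics/h_w.png

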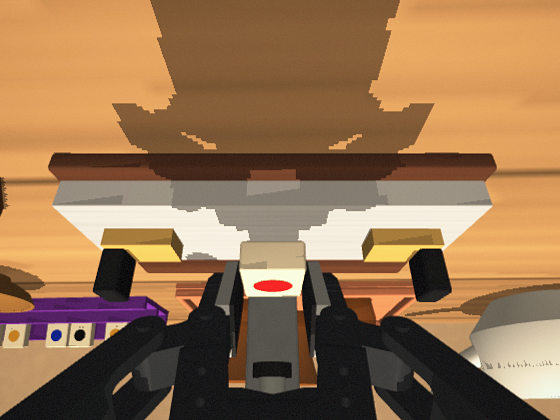

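```bash
python3 -m crank '[[0.6,0.1,0,0,0,0,2.2],[1.2,0.1,0,0,0,0,2.2],[1.8,0.15,0,0,0,0,2.2],[2.3,0.15,0,0,0,0,2.2],[2.3,0.15,0,0,0,0,2.2]]'; python3 wm.py i_w; python3 -c "
from h import *
st()"
```

```text
clock: 13.35
position: [0.5944, 0.0662, 0.0364]
ee_rot: [0.653, -0.644, 0.293, 0.272]
contact_force: [1.0, -0.4, 0.1]
width: 0.0266
tcp [-6.6  0.2 12.4] dot [-6.6 -0.9 15.4] 357
jaw [[-13.1, -87.3, 8.9], [9.4, -53.5, 10.7]] 872
jaw [[-13.0, 51.0, 7.7], [9.5, 84.5, 10.7]] 899
t 13.4 pos [0.5942 0.0663 0.0366] bed [-6.8  0.2 12.6] F [0.69 0.95 0.12] w 0.0269 q [0.01 0.4  2.36 3.23 0.37 1.52]
```

View pics/i_w.png

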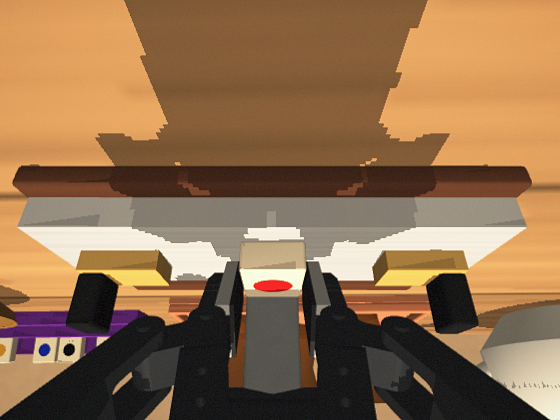

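```bash
python3 -m crank '[[0.14,-0.15,0,0,0,0,2.2],[0.27,-0.29,0,0,0,0,2.2],[0.27,-0.29,0,0,0,0,2.2]]'; python3 -m crank '[[0.07,-0.07,0,0,0,0,2.2],[0.07,-0.07,0,0,0,0,2.2]]';python3 -m crank '[[0.07,-0.07,0,0,0,0,2.2],[0.07,-0.07,0,0,0,0,2.2]]'; python3 wm.py i2_w
```

```text
clock: 13.78
position: [0.5985, 0.0662, 0.0372]
ee_rot: [0.653, -0.644, 0.292, 0.271]
contact_force: [0.3, 1.1, 0.1]
width: 0.0271
clock: 14.02
position: [0.5992, 0.0661, 0.037]
ee_rot: [0.653, -0.644, 0.292, 0.272]
contact_force: [-0.2, -0.0, -0.0]
width: 0.0267
clock: 14.28
position: [0.5993, 0.0661, 0.0364]
ee_rot: [0.652, -0.644, 0.293, 0.272]
contact_force: [-2.4, -0.3, 0.4]
width: 0.027
tcp [-1.7  0.3 12.4] dot [-2.3 -0.8 15.5] 357
jaw [[-13.1, -86.8, 9.3], [10.4, -53.5, 10.4]] 984
jaw [[-13.2, 51.0, 8.7], [10.4, 84.6, 10.6]] 1010
```

```bash
python3 -m crank '[[0.05,-0.05,0,0,0,0,2.2],[0.1,0,0,0,0,0,2.2],[0.12,0.02,0,0,0,0,2.2]]'; python3 -m crank '[[0.05,0.04,0,0,0,0,2.2],[0.05,0.04,0,0,0,0,2.2]]'; python3 wm.py i3_w
```

```text
clock: 14.7
position: [0.5993, 0.0662, 0.0353]
ee_rot: [0.652, -0.644, 0.293, 0.272]
contact_force: [-7.0, -0.4, 5.9]
width: 0.0272
clock: 14.95
position: [0.5994, 0.0662, 0.0352]
ee_rot: [0.653, -0.644, 0.293, 0.272]
contact_force: [-8.8, -0.4, 8.5]
width: 0.0273
tcp [-1.6  0.3 11.2] dot [-2.6 -0.7 14.6] 354
jaw [[-12.9, -87.0, 8.4], [9.9, -53.3, 10.4]] 948
jaw [[-12.8, 51.0, 7.7], [10.3, 84.4, 10.6]] 959
```

The tile is against the back stop (−8.8 N) and on the plate (+8.5 N). Now I release it.

```bash
python3 -m crank '[[-0.05,0,0,0,0,0,3.0],[-0.05,0,0,0,0,0,3.6],[-0.05,0,0,0,0,0,4.2],[-0.05,0,0,0,0,0,4.2],[-0.05,0,0,0,0,0,4.2]]';  python3 wm.py j_w
```

```text
clock: 15.62
position: [0.6006, 0.0661, 0.0356]
ee_rot: [0.653, -0.644, 0.292, 0.272]
contact_force: [-0.5, -1.3, 0.4]
width: 0.0421
tcp [-0.4  0.3 11.6] dot [-2.3 -0.8 14.4] 356
jaw [[-13.0, -86.7, 8.3], [9.5, -53.3, 10.6]] 963
jaw [[-13.0, 51.0, 8.3], [9.9, 84.4, 10.5]] 984
```

View pics/j_w.png

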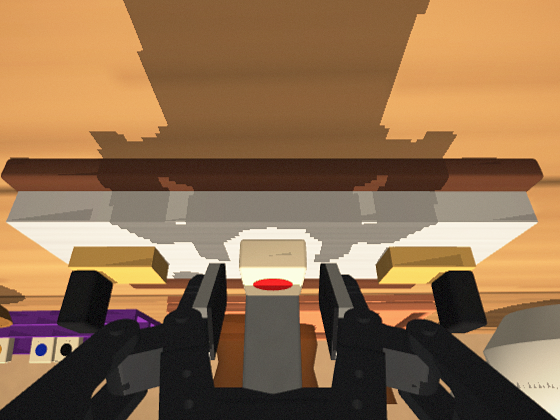

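Released: the tile lies flat against the stop, with its dot at (272,284). Next I back out and go to the left tab.

```bash
cat > pl.py <<'E'
from kin import *
log();st(); 
q=manip.get_state()["qpos"]
lean=float(sys.argv[1])
T=tool(YAW,lean)
for o in json.loads(sys.argv[2]):
    p=b2w(np.array(o)/1000); a,e=ik(p,T,q); print(o,a.round(2),round(e,4)); goal(p,T)
E
python3 pl.py 43 '[[-50,0.3,64],[-50,60,64],[-50,112,60],[0,112,14],[0,60,14]]';python3 pl.py 48 '[[-50,60,64],[-50,112,60],[0,112,14],[0,60,14]]'
```

```text
t 15.68 pos [0.6006 0.0661 0.0356] bed [-0.4  0.3 11.6] F [ 0.17  0.06 -0.1 ] w 0.0417 q [0.01 0.41 2.35 3.23 0.36 1.52]
[-50, 0.3, 64] [0.02 0.23 2.38 3.29 0.23 1.46] 0.0
shift cm [-7.22  0.05 -0.01] turn [-0.  -0.1 -0. ] | 0.1
[-50, 60, 64] [0.21 0.26 2.34 3.85 0.25 1.05] 0.0
shift cm [-7.22  0.05  5.96] turn [-0.  -0.1 -0. ] | 0.1
[-50, 112, 60] [0.35 0.29 2.29 4.18 0.3  0.84] 0.0
shift cm [-6.94  0.33 11.17] turn [-0.  -0.1 -0. ] | 0.1
[0, 112, 14] [0.31 0.43 2.25 3.87 0.35 1.13] 0.0
shift cm [-0.16 -0.19 11.17] turn [-0.  -0.1 -0. ] | 0.1
[0, 60, 14] [0.18 0.41 2.3  3.57 0.34 1.32] 0.0
shift cm [-0.16 -0.19  5.97] turn [-0.  -0.1 -0. ] | 0.1
t 15.68 pos [0.6006 0.0661 0.0356] bed [-0.4  0.3 11.6] F [ 0.17  0.06 -0.1 ] w 0.0417 q [0.01 0.41 2.35 3.23 0.36 1.52]
[-50, 60, 64] [0.22 0.29 2.41 3.61 0.43 1.31] 0.0
shift cm [-7.22  0.05  5.96] turn [-0.  -0.1 -5. ] | 5.0
[-50, 112, 60] [0.38 0.33 2.36 3.89 0.45 1.16] 0.0
shift cm [-6.94  0.33 11.17] turn [-0.  -0.1 -5. ] | 5.0
[0, 112, 14] [0.33 0.47 2.32 3.69 0.52 1.32] 0.0
shift cm [-0.16 -0.19 11.17] turn [-0.  -0.1 -5. ] | 5.0
[0, 60, 14] [0.19 0.46 2.37 3.46 0.54 1.44] 0.0
shift cm [-0.16 -0.19  5.97] turn [-0.  -0.1 -5. ] | 5.0
```

```bash
python3 -m crank '[[-1,0,0,0,0,0,4.2],[-2.5,0,0,0,0,0,4.2],[-4.5,0,0,0,0,0,4.2],[-6.5,0,0,0,0,0,4.2],[-7,0,0,0,0,0,4.2]]'>/dev/null; python3 -m crank '[[0,0,2,0,0,0,2],[0,0,5,0,0,0,0],[0,0,8,0,0,0,0],[0.2,0.2,10.5,0,0,0,0],[0.3,0.3,11.4,0,0,0,0]]'; python3 -m crank '[[0,0,0,0,0,0,0],[0,0,0,0,0,0,0]]'>/dev/null; python3 wm.py k_w; python3 pl.py 43 '[[0,112,14]]'
```

```text
clock: 16.92
position: [0.5563, 0.1833, 0.0825]
ee_rot: [0.653, -0.644, 0.292, 0.272]
contact_force: [0.4, 0.3, 0.1]
width: -0.0
tcp [-48.3 113.9  58.5] dot [ 4.3 87.  24.4] 1
jaw [[-12.7, -67.0, 7.8], [10.2, 86.0, 11.2]] 913
t 17.23 pos [0.5562 0.181  0.0825] bed [-48.3 113.7  58.5] F [-0.15 -0.73 -0.42] w -0.0002 q [0.36 0.3  2.29 4.19 0.31 0.84]
[0, 112, 14] [0.31 0.43 2.25 3.87 0.35 1.12] 0.0
shift cm [ 6.55 -0.49 -0.16] turn [-0.1 -0.1 -0. ] | 0.1
```

View pics/k_w.png

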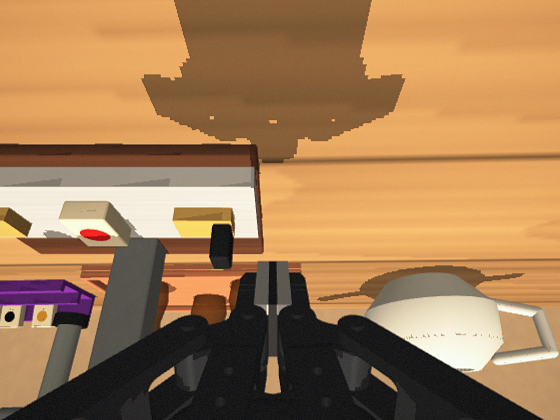

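The tile sits on the plate (dot at (95,235)). The closed fingers at (272,275) are outside the left tab at (222,246).

```bash
python3 -m crank '[[1.5,-0.1,0,0,0,0,0],[3.2,-0.2,0,0,0,0,0],[5,-0.4,0,0,0,0,0],[6.3,-0.5,0,0,0,0,0],[6.4,-0.5,0,0,0,0,0]]'; python3 wm.py l_w
```

```text
clock: 17.85
position: [0.604, 0.1791, 0.0385]
ee_rot: [0.653, -0.644, 0.293, 0.271]
contact_force: [0.6, 0.9, 0.0]
width: 0.0002
tcp [ -0.5 113.3  14.5] dot [10.6 90.3 10.6] 5
jaw [[-12.9, 51.3, 8.6], [10.2, 86.7, 10.9]] 953
```

View pics/l_w.png

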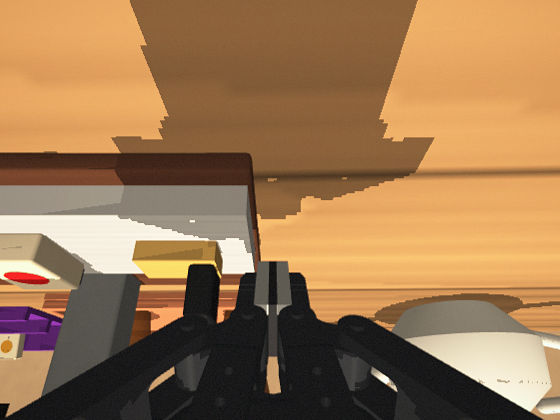

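```bash
python3 -m crank '[[0,0,-0.5,0,0,0,0],[0,0,-1,0,0,0,0],[0,0,-1.5,0,0,0,0],[0,0,-1.8,0,0,0,0]]';python3 -m crank '[[0,0,-0.5,0,0,0,0],[0,0,-1,0,0,0,0],[0,0,-1.5,0,0,0,0],[0,0,-2,0,0,0,0]]'; python3 wm.py m_w
```

```text
clock: 18.4
position: [0.6028, 0.162, 0.0394]
ee_rot: [0.653, -0.644, 0.292, 0.272]
contact_force: [-0.2, 2.5, 0.7]
width: 0.0002
clock: 18.9
position: [0.6024, 0.1417, 0.0391]
ee_rot: [0.653, -0.644, 0.292, 0.272]
contact_force: [0.3, 3.3, 1.1]
width: 0.0002
tcp [-0.9 75.9 15.1] dot [nan nan nan] 0
jaw [[-12.9, -49.2, 8.1], [10.4, 60.0, 10.4]] 1820wm.py:5: RuntimeWarning: Mean of empty slice.
  print("tcp",B(s["position"]),"dot",B(P[m].mean(0)),m.sum())
  ret = um.true_divide(
```

View pics/m_w.png

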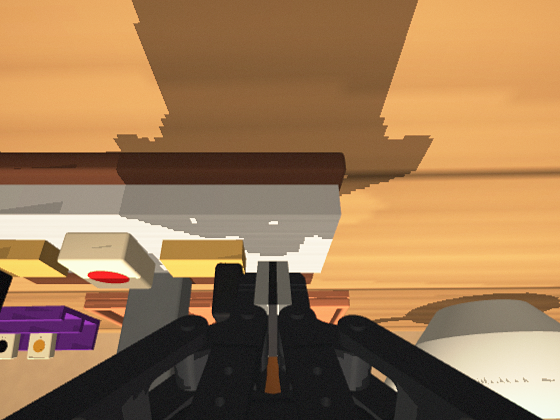

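Pushing works: both jaws are moving in, and the left face is about 11 mm from the tile.

```bash
python3 -m crank '[[0,0,-0.3,0,0,0,0],[0,0,-0.6,0,0,0,0],[0,0,-0.8,0,0,0,0]]';python3 -m crank '[[0,0,-0.1,0,0,0,0],[0,0,-0.2,0,0,0,0]]'; python3 -m crank '[[0,0,-0.1,0,0,0,0],[0,0,-0.1,0,0,0,0]]'; python3 wm.py n_w 2>/dev/null
```

```text
clock: 19.32
position: [0.6021, 0.1339, 0.0391]
ee_rot: [0.653, -0.644, 0.292, 0.272]
contact_force: [-0.4, 1.6, 0.8]
width: 0.0002
clock: 19.58
position: [0.6021, 0.132, 0.0391]
ee_rot: [0.653, -0.644, 0.292, 0.272]
contact_force: [-0.9, 2.5, 0.9]
width: 0.0002
clock: 19.82
position: [0.602, 0.131, 0.0391]
ee_rot: [0.653, -0.644, 0.292, 0.271]
contact_force: [-0.5, 1.9, 0.7]
width: 0.0
tcp [-0.9 65.2 15.1] dot [ 88.6  15.1 -14.4] 1
jaw [[-12.9, -48.9, 9.2], [10.4, 47.2, 10.7]] 1832
```

View pics/n_w.png

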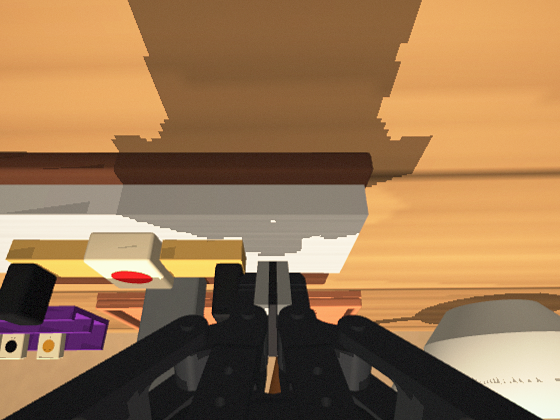

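The jaws are at the tile's sides (90,255) and (163,255), with no force rise yet. I'll make half-millimetre steps until there is a rise.

```bash
python3 -m crank '[[0,0,-0.05,0,0,0,0],[0,0,-0.1,0,0,0,0]]';  python3 -m crank '[[0,0,-0.05,0,0,0,0],[0,0,-0.1,0,0,0,0]]'
```

```text
clock: 20.12
position: [0.602, 0.1301, 0.0392]
ee_rot: [0.653, -0.644, 0.292, 0.272]
contact_force: [-0.4, 2.2, 1.2]
width: -0.0001
clock: 20.38
position: [0.602, 0.1292, 0.0391]
ee_rot: [0.653, -0.644, 0.292, 0.272]
contact_force: [0.2, 4.4, 1.0]
width: 0.0
```

```bash
python3 -m crank '[[0,0,-0.05,0,0,0,0],[0,0,-0.05,0,0,0,0]]';  python3 -m crank '[[0,0,-0.05,0,0,0,0],[0,0,-0.05,0,0,0,0]]'
```

```text
clock: 20.62
position: [0.602, 0.1291, 0.0391]
ee_rot: [0.652, -0.644, 0.292, 0.272]
contact_force: [0.3, 5.5, 0.6]
width: -0.0004
clock: 20.88
position: [0.6019, 0.1291, 0.0392]
ee_rot: [0.652, -0.644, 0.292, 0.272]
contact_force: [-0.7, 7.3, 1.9]
width: -0.0001
```

```bash
python3 -m crank '[[0,0,-0.05,0,0,0,0],[0,0,-0.05,0,0,0,0]]'; python3 - <<'E'
from kin import *
q=manip.get_state()["qpos"]; log(); st()
for lean in (43,50,55,60,70):
  T=tool(YAW,lean)
  for o in ([8,0,250],[8,0,218],[8,0,166],[22,-46,220],[22,-46,191],[-15,-46,128],[-90,60,200],[-90,90,100]):
    p=b2w(np.array(o)/1000); a,e=min((ik(p,T,q0) for q0 in (q,[0,.2,2.2,3.1,.3,1.6],[0,.5,1.5,2.8,.5,1.9],[0,.5,1.5,0.1,.5,-1.6])),key=lambda t:t[1]); print(lean,o,a.round(2),round(e,4))
E
```

```text
clock: 21.12
position: [0.6019, 0.129, 0.0392]
ee_rot: [0.652, -0.645, 0.291, 0.273]
contact_force: [-1.7, 9.4, 1.5]
width: -0.0001
t 21.12 pos [0.6019 0.129  0.0392] bed [-1.  63.2 15.2] F [-1.67  9.39  1.47] w -0.0001 q [0.18 0.41 2.3  3.59 0.34 1.3 ]
43 [8, 0, 250] [ 0.01  0.    1.99 -0.07  0.4  -1.48] 0.0
43 [8, 0, 218] [ 0.01  0.04  2.04 -0.09  0.31 -1.45] 0.0
43 [8, 0, 166] [ 0.01  0.11  2.13 -0.17  0.16 -1.37] 0.0
43 [22, -46, 220] [-0.12  0.04  2.03  0.18  0.33 -1.8 ] 0.0
43 [22, -46, 191] [-0.12  0.08  2.08  0.24  0.24 -1.87] 0.0
43 [-15, -46, 128] [-0.14  0.12  2.23  1.05  0.11 -2.7 ] 0.0187
43 [-90, 60, 200] [ 0.24 -0.06  2.19 -0.59  0.33 -0.8 ] 0.0
43 [-90, 90, 100] [0.33 0.15 2.35 4.32 0.25 0.66] 0.0177
50 [8, 0, 250] [ 0.01 -0.01  2.09 -0.18  0.19 -1.37] 0.0
50 [8, 0, 218] [ 0.02  0.03  2.14 -0.36  0.11 -1.19] 0.006
50 [8, 0, 166] [0.02 0.12 2.24 3.54 0.11 1.21] 0.0119
50 [22, -46, 220] [-0.12  0.04  2.13  0.62  0.12 -2.24] 0.0
50 [22, -46, 191] [-0.14  0.08  2.16  1.06  0.11 -2.7 ] 0.0219
50 [-15, -46, 128] [-0.13  0.15  2.35  2.8   0.24  1.84] 0.0
50 [-90, 60, 200] [ 
[... 743 characters left out ...]
  2.28  2.8   0.27  1.85] 0.0
60 [22, -46, 191] [-0.13  0.13  2.33  2.89  0.37  1.75] 0.0
60 [-15, -46, 128] [-0.15  0.25  2.5   2.97  0.66  1.64] 0.0
60 [-90, 60, 200] [0.32 0.01 2.43 3.93 0.43 1.02] 0.0
60 [-90, 90, 100] [0.43 0.34 2.56 3.69 0.84 1.43] 0.0
70 [8, 0, 250] [0.02 0.08 2.38 3.24 0.54 1.5 ] 0.0
70 [8, 0, 218] [0.02 0.16 2.43 3.22 0.68 1.53] 0.0
70 [8, 0, 166] [0.02 0.32 2.51 3.21 0.92 1.55] 0.0
70 [22, -46, 220] [-0.14  0.16  2.42  2.97  0.67  1.67] 0.0
70 [22, -46, 191] [-0.14  0.24  2.47  2.99  0.8   1.64] 0.0
70 [-15, -46, 128] [-0.16  0.47  2.65  3.01  1.19  1.57] 0.0
70 [-90, 60, 200] [0.36 0.15 2.58 3.64 0.85 1.37] 0.0
70 [-90, 90, 100] [0.49 0.61 2.7  3.64 1.37 1.65] 0.0
```

The nip is established: the push rose to 9.4 N with the stops no longer moving. I'll back off the tab and go round to above the cap with a 60° lean, which the model says is reachable on this branch.

```bash
sed -i 's/^BED=.*/BED=np.array([.5992,.0648,.024]); YAW=-1.75/' h.py; python3 -m crank '[[0,0,0.3,0,0,0,0],[0,0,1,0,0,0,0],[-1,0,1.8,0,0,0,0],[-3.5,0,1.8,0,0,0,0],[-6.5,0,1.8,0,0,0,0]]'; python3 wm.py o_w 2>/dev/null; python3 pl.py 60 '[[-100,40,120],[-70,0,240],[5,0,240],[5,0,222]]'
```

```text
clock: 21.75
position: [0.5575, 0.1464, 0.0863]
ee_rot: [0.653, -0.644, 0.293, 0.271]
contact_force: [0.1, -0.4, -0.7]
width: -0.0002
tcp [-44.2  80.3  62.3] dot [-26.8  65.2  42.6] 2
jaw [[-10.9, -45.5, 9.0], [11.2, 49.1, 10.7]] 1201
t 21.8 pos [0.5556 0.1467 0.0885] bed [-46.1  80.5  64.5] F [-2.19  0.72  1.06] w -0.0001 q [0.26 0.27 2.32 4.01 0.26 0.94]
[-100, 40, 120] [0.24 0.24 2.62 3.48 0.78 1.47] 0.0
shift cm [-7.73  0.15 -4.06] turn [ -0.1  -0.1 -17. ] | 17.0
[-70, 0, 240] [ 0.03 -0.11  2.38  3.45  0.18  1.29] 0.0
shift cm [-14.45 -10.24  -8.06] turn [ -0.1  -0.1 -17. ] | 17.0
[5, 0, 240] [0.02 0.02 2.26 3.36 0.19 1.38] 0.0
shift cm [ -9.33 -15.72  -8.04] turn [ -0.1  -0.1 -17. ] | 17.0
[5, 0, 222] [0.02 0.05 2.3  3.31 0.25 1.43] 0.0
shift cm [ -8.01 -14.49  -8.04] turn [ -0.1  -0.1 -17. ] | 17.0
```

View pics/o_w.png

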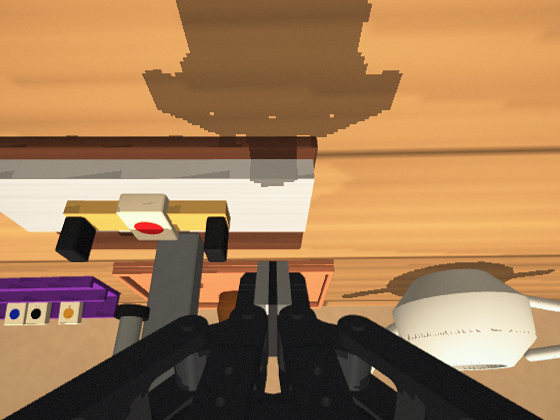

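The stops stay against the tile (dot at (149,228)). Moving up to the cap.

```bash
python3 -m crank '[[-2.5,0,-0.5,0,0,-4,0],[-5,0,-1.5,0,0,-9,0],[-7.7,0.1,-4,0,0,-17,0],[-7.7,0.1,-4,0,0,-17,0]]' >/dev/null; python3 pl.py 60 '[[-70,0,240],[5,0,240]]'
```

```text
t 22.3 pos [0.5    0.1073 0.1397] bed [-100.4   39.5  115.7] F [0.58 0.52 0.62] w 0.0003 q [0.25 0.25 2.63 3.48 0.79 1.47]
[-70, 0, 240] [ 0.03 -0.11  2.38  3.45  0.18  1.29] 0.0
shift cm [ -3.65 -12.26  -3.97] turn [ 0.1 -0.2 -0.4] | 0.4
[5, 0, 240] [0.02 0.02 2.26 3.36 0.19 1.38] 0.0
shift cm [  2.82 -16.05  -3.95] turn [ 0.1 -0.2 -0.4] | 0.4
```

```bash
python3 -m crank '[[-0.9,-3,-1,0,0,0,0],[-1.8,-6,-2,0,0,0,0],[-2.7,-9,-3,0,0,0,0],[-3.2,-11.5,-4,0,0,-0.4,0],[-2,-13,-4,0,0,-0.4,0]]' >/dev/null; python3 pl.py 60 '[[5,0,240],[5,0,225]]'
```

```text
t 22.93 pos [0.5518 0.0666 0.2689] bed [-47.4   0.4 244.9] F [-0.1 -1.1  1.1] w 0.0 q [ 0.03 -0.07  2.34  3.44  0.2   1.31]
[5, 0, 240] [0.02 0.02 2.26 3.36 0.19 1.38] 0.0
shift cm [ 4.81 -2.13 -0.02] turn [-0.1 -0.1  0.7] | 0.7
[5, 0, 225] [0.02 0.04 2.29 3.31 0.24 1.43] 0.0
shift cm [ 5.54 -0.83 -0.02] turn [-0.1 -0.1  0.7] | 0.7
```

```bash
python3 -m crank '[[1.8,-0.8,0,0,0,0.7,0],[3.6,-1.6,0,0,0,0.7,0],[4.8,-2.1,0,0,0,0.7,0],[4.8,-2.1,0,0,0,0.7,0]]' >/dev/null; python3 pl.py 60 '[[5,0,225],[5,0,170]]'; python3 - <<'E'
from h import *
for n in("wrist","side","top"):
    d=eyes.get_image(n); c=d["color"]
    if n=="side": c=cv2.resize(c[80:240,180:360],None,fx=4.2,fy=3.7,interpolation=cv2.INTER_CUBIC)
    if n=="top": c=cv2.resize(c[135:235,160:280],None,fx=6,fy=6,interpolation=cv2.INTER_CUBIC)
    cv2.imwrite(f"pics/p_{n}.png",c)
E
```

```text
t 23.43 pos [0.603  0.0657 0.258 ] bed [  3.7   1.  234. ] F [ 0.12 -0.13 -0.39] w -0.0 q [0.02 0.02 2.27 3.38 0.2  1.36]
[5, 0, 225] [0.02 0.04 2.29 3.31 0.24 1.43] 0.0
shift cm [ 0.57  0.71 -0.1 ] turn [ 0.  -0.1 -0.4] | 0.4
[5, 0, 170] [0.02 0.16 2.38 3.24 0.45 1.51] 0.0
shift cm [ 3.35  5.46 -0.1 ] turn [ 0.  -0.1 -0.4] | 0.4
```

View pics/p_side.png

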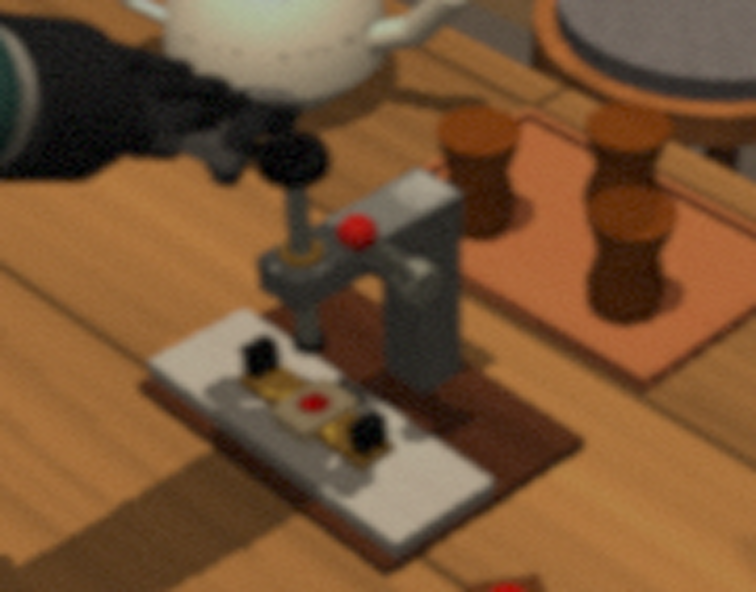

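View pics/p_wrist.png

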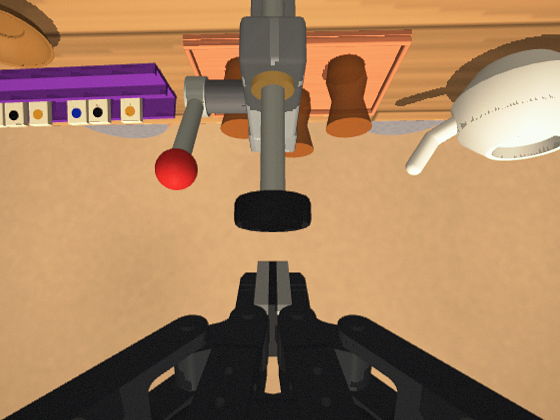

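The fingers (272,275) are centred over the black cap (272,210). Pressing down in steps.

```bash
python3 -m crank '[[0.25,0.4,-0.1,0,0,0,0],[0.5,0.85,-0.1,0,0,0,0],[0.75,1.3,-0.1,0,0,0,0],[1,1.75,-0.1,0,0,0,0]]'; python3 -m crank '[[0.25,0.43,0,0,0,0,0],[0.5,0.87,0,0,0,0,0],[0.75,1.3,0,0,0,0,0]]'; python3 pl.py 60 '[[5,0,170]]'
```

```text
clock: 24.08
position: [0.6021, 0.0646, 0.2397]
ee_rot: [0.685, -0.68, 0.195, 0.173]
contact_force: [-2.0, -0.2, 3.1]
width: -0.0003
clock: 24.45
position: [0.6022, 0.0646, 0.2245]
ee_rot: [0.685, -0.68, 0.195, 0.174]
contact_force: [-1.6, -0.8, 3.1]
width: 0.0
t 24.45 pos [0.6022 0.0646 0.2245] bed [ 3.000e+00 -1.000e-01  2.005e+02] F [-1.6  -0.81  3.13] w 0.0 q [0.02 0.09 2.33 3.28 0.32 1.46]
[5, 0, 170] [0.02 0.16 2.38 3.24 0.45 1.51] 0.0
shift cm [1.71 2.53 0.01] turn [-0.  -0.1 -0.2] | 0.3
```

```bash
python3 -m crank '[[0.25,0.4,0,0,0,0,0],[0.5,0.85,0,0,0,0,0],[0.75,1.3,0,0,0,0,0],[1,1.7,0,0,0,0,0],[1.1,1.9,0,0,0,0,0]]'; python3 - <<'E'
from h import *
st()
d=eyes.get_image("side"); c=d["color"]; cv2.imwrite("pics/q_s.png",cv2.resize(c[100:220,200:320],None,fx=6,fy=5,interpolation=cv2.INTER_CUBIC))
E
```

```text
clock: 25.08
position: [0.6021, 0.0646, 0.2022]
ee_rot: [0.685, -0.68, 0.196, 0.174]
contact_force: [0.3, 0.2, 3.2]
width: 0.0002
t 25.07 pos [0.6021 0.0646 0.2022] bed [ 2.900e+00 -1.000e-01  1.782e+02] F [0.28 0.2  3.19] w 0.0002 q [0.02 0.14 2.37 3.25 0.41 1.49]
```

View pics/q_s.png

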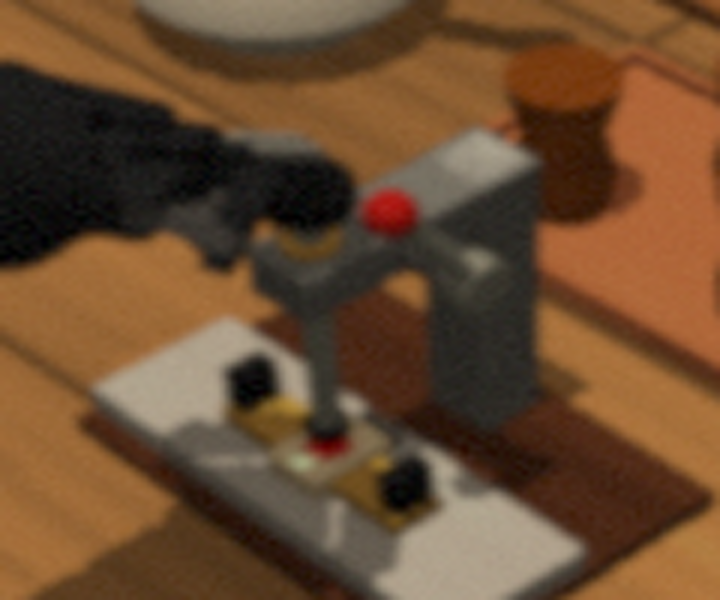

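The foot is about 8 mm above the dot, and the finger is still above the bracket. I'll go on more slowly.

```bash
python3 -m crank '[[0.15,0.26,0,0,0,0,0],[0.3,0.52,0,0,0,0,0]]';python3 -m crank '[[0.05,0.09,0,0,0,0,0],[0.1,0.17,0,0,0,0,0]]'
```

```text
clock: 25.38
position: [0.602, 0.0646, 0.1966]
ee_rot: [0.685, -0.68, 0.195, 0.174]
contact_force: [-0.4, 0.2, 2.0]
width: -0.0001
clock: 25.62
position: [0.6019, 0.0646, 0.1945]
ee_rot: [0.685, -0.68, 0.196, 0.174]
contact_force: [1.0, 0.1, 2.9]
width: -0.0001
```

```bash
python3 -m crank '[[0.05,0.09,0,0,0,0,0],[0.05,0.09,0,0,0,0,0]]';python3 -m crank '[[0.05,0.09,0,0,0,0,0],[0.05,0.09,0,0,0,0,0]]'; python3 -m crank '[[0.03,0.05,0,0,0,0,0],[0.03,0.05,0,0,0,0,0]]'
```

```text
clock: 25.88
position: [0.6018, 0.0646, 0.1934]
ee_rot: [0.685, -0.68, 0.196, 0.174]
contact_force: [2.2, -0.5, 3.3]
width: -0.0001
clock: 26.12
position: [0.6017, 0.0646, 0.1923]
ee_rot: [0.685, -0.68, 0.196, 0.174]
contact_force: [3.2, -0.5, 3.1]
width: -0.0003
clock: 26.38
position: [0.6018, 0.0646, 0.1919]
ee_rot: [0.685, -0.68, 0.196, 0.174]
contact_force: [2.0, 0.1, 3.5]
width: 0.0
```

```bash
python3 -m crank '[[0.03,0.05,0,0,0,0,0],[0.03,0.05,0,0,0,0,0]]';python3 -m crank '[[0.03,0.05,0,0,0,0,0],[0.03,0.05,0,0,0,0,0]]'; python3 -m crank '[[0.03,0.05,0,0,0,0,0],[0.03,0.05,0,0,0,0,0]]'
```

```text
clock: 26.62
position: [0.6019, 0.0646, 0.1918]
ee_rot: [0.685, -0.68, 0.195, 0.173]
contact_force: [0.2, -0.4, 5.9]
width: -0.0001
clock: 26.88
position: [0.6019, 0.0646, 0.1917]
ee_rot: [0.685, -0.68, 0.195, 0.173]
contact_force: [-1.7, 0.4, 7.6]
width: 0.0001
clock: 27.12
position: [0.602, 0.0646, 0.1917]
ee_rot: [0.686, -0.68, 0.194, 0.173]
contact_force: [-4.5, -1.1, 9.9]
width: -0.0001
```

The press is firm: 9.9 N on the tool with no further travel. Now I let go and inspect.

```bash
python3 -m crank '[[-0.3,-0.6,0,0,0,0,0],[-1.5,-2.2,0,0,0,0,0],[-4,-4,-1,0,0,0,0],[-6.5,-5,-3,0,0,0,0]]'; python3 - <<'E'
from h import *
st()
for n in("wrist","side"):
    d=eyes.get_image(n); c=d["color"]
    P=cloud(d); hsv=cv2.cvtColor(c,cv2.COLOR_BGR2HSV)
    m=(hsv[...,1]>150)&((hsv[...,0]<8)|(hsv[...,0]>172))&(P[...,2]>.1)&(np.hypot(P[...,0]-.59,P[...,1]-.015)<.06); q=P[m]
    e=np.array(d["eye"]); mu=q.mean(0); v=(mu-e)/np.linalg.norm(mu-e); print(n,"knob ctr bed",(Rst(YAW).inv().apply(mu+v*.0067-BED)*1000).round(1),m.sum())
    if n=="side": c=cv2.resize(c[100:220,200:320],None,fx=6,fy=5,interpolation=cv2.INTER_CUBIC)
    cv2.imwrite(f"pics/r_{n}.png",c)
E
```

```text
clock: 27.62
position: [0.5737, 0.0425, 0.2605]
ee_rot: [0.686, -0.679, 0.195, 0.176]
contact_force: [0.9, 1.2, -0.4]
width: -0.0002
t 27.62 pos [0.5737 0.0425 0.2605] bed [-24.9 -23.1 236.5] F [ 0.88  1.22 -0.36] w -0.0002 q [-0.07 -0.04  2.32  2.92  0.19  1.77]
wrist knob ctr bed [ -1.4 -46.1 182.7] 964
side knob ctr bed [ -0.2 -41.3 181.8] 71
```

View pics/r_wrist.png

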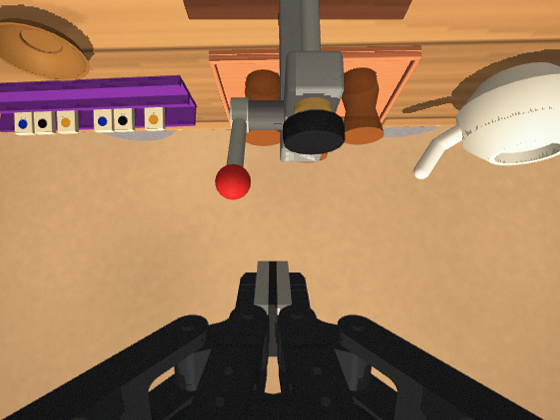

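View pics/r_side.png

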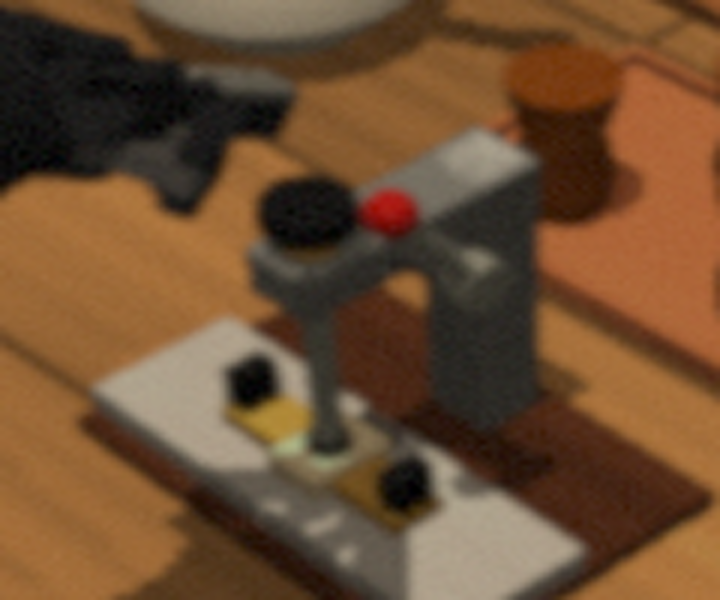

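The foot rests on the tile (side crop (328,445)). The knob centre is at bed (−1.4, −46.1, 182.7), matching the description. Next is the lever.

```bash
python3 pl.py 60 '[[-20,-46,222],[13,-46,214],[11,-46,201],[-23,-46,140]]'
```

```text
t 27.73 pos [0.5734 0.0416 0.2613] bed [-25.1 -24.  237.3] F [ 0.38 -0.39 -0.22] w 0.0 q [-0.07 -0.04  2.32  2.92  0.19  1.76]
[-20, -46, 222] [-0.16 -0.01  2.35  2.73  0.27  1.91] 0.0
shift cm [ 1.2   1.06 -2.2 ] turn [ 0.   0.1 -0.3] | 0.3
[13, -46, 214] [-0.14  0.06  2.31  2.8   0.29  1.84] 0.0
shift cm [ 4.45  0.09 -2.21] turn [ 0.   0.1 -0.3] | 0.3
[11, -46, 201] [-0.14  0.09  2.34  2.85  0.34  1.79] 0.0
shift cm [ 4.94  1.32 -2.21] turn [ 0.   0.1 -0.3] | 0.3
[-23, -46, 140] [-0.16  0.2   2.5   2.95  0.62  1.66] 0.0
shift cm [ 5.08  8.3  -2.21] turn [ 0.   0.1 -0.3] | 0.3
```

```bash
python3 -m crank '[[0.6,0.5,-1.1,0,0,0,0],[1.2,0.5,-2.2,0,0,-0.3,0],[2.8,0.2,-2.2,0,0,-0.3,0],[4.4,0.1,-2.2,0,0,-0.3,0],[4.4,0.1,-2.2,0,0,-0.3,0]]'; python3 wm.py s_w 2>/dev/null; python3 pl.py 60 '[[11,-46,201],[-23,-46,140]]'
```

```text
clock: 28.35
position: [0.6117, 0.0195, 0.2351]
ee_rot: [0.687, -0.679, 0.194, 0.175]
contact_force: [-0.1, -0.2, 0.1]
width: 0.0002
tcp [ 13.9 -44.9 211.1] dot [nan nan nan] 0
t 28.4 pos [0.6113 0.0197 0.2356] bed [ 13.5 -44.7 211.6] F [0.29 0.13 0.04] w 0.0001 q [-0.14  0.07  2.31  2.79  0.3   1.85]
[11, -46, 201] [-0.14  0.09  2.34  2.85  0.34  1.79] 0.0
shift cm [ 0.32  1.04 -0.13] turn [-0.1  0.2 -0.2] | 0.3
[-23, -46, 140] [-0.16  0.2   2.5   2.95  0.62  1.66] 0.0
shift cm [ 0.44  8.02 -0.14] turn [-0.1  0.2 -0.2] | 0.3
```

View pics/s_w.png

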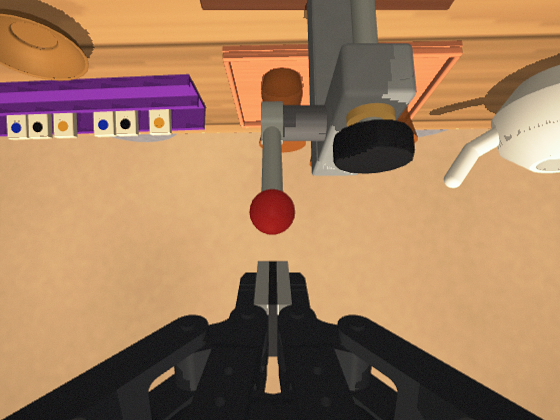

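The knob (272,212) is straight below the fingertips. Pushing along tool +y follows the lever's swing.

```bash
python3 -m crank '[[0.5,0.6,-0.1,0,0,0,0],[0.5,1.2,-0.1,0,0,0,0],[0.5,2,-0.1,0,0,0,0],[0.5,2.8,-0.1,0,0,0,0]]'; python3 -m crank '[[0,0.8,0,0,0,0,0],[0,1.6,0,0,0,0,0],[0,2.4,0,0,0,0,0],[0,3.2,0,0,0,0,0]]'; python3 wm.py t_w 2>/dev/null; python3 pl.py 60 '[[-23,-46,140]]'
```

```text
clock: 28.9
position: [0.6029, 0.0189, 0.2127]
ee_rot: [0.687, -0.68, 0.19, 0.172]
contact_force: [-0.2, 0.7, 3.5]
width: -0.0
clock: 29.4
position: [0.586, 0.0194, 0.1827]
ee_rot: [0.687, -0.679, 0.192, 0.174]
contact_force: [1.2, -0.7, 2.3]
width: -0.0001
tcp [-11.8 -45.7 158.7] dot [-37.  -46.3 148.7] 1142
jaw [[-11.0, -31.6, 8.9], [11.8, 44.2, 10.9]] 2145
t 29.45 pos [0.585  0.0195 0.1811] bed [-12.8 -45.7 157.1] F [ 0.15 -0.6   0.45] w 0.0001 q [-0.16  0.16  2.45  2.91  0.52  1.71]
[-23, -46, 140] [-0.16  0.2   2.5   2.95  0.62  1.66] 0.0
shift cm [-0.02  1.99 -0.03] turn [-0.1  0.2 -0.1] | 0.3
```

View pics/t_w.png

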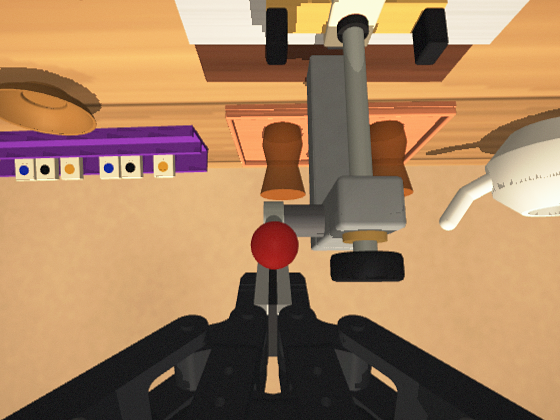

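```bash
python3 -m crank '[[0,0.6,0,0,0,0,0],[0,1.2,0,0,0,0,0],[0,1.6,0,0,0,0,0]]'; python3 -m crank '[[0,0.2,0,0,0,0,0],[0,0.4,0,0,0,0,0]]'; python3 -m crank '[[0,0.1,0,0,0,0,0],[0,0.2,0,0,0,0,0]]'; python3 wm.py u_w 2>/dev/null; python3 pl.py 60 '[[-23,-46,140]]'
```

```text
clock: 29.82
position: [0.5786, 0.0196, 0.1695]
ee_rot: [0.687, -0.68, 0.191, 0.173]
contact_force: [2.3, 0.0, 0.5]
width: 0.0001
clock: 30.08
position: [0.5766, 0.0197, 0.1662]
ee_rot: [0.687, -0.68, 0.191, 0.173]
contact_force: [1.7, 0.3, 1.3]
width: -0.0003
clock: 30.32
position: [0.5754, 0.0198, 0.1644]
ee_rot: [0.687, -0.68, 0.191, 0.173]
contact_force: [1.8, 0.1, 1.6]
width: 0.0003
tcp [-22.4 -45.7 140.4] dot [-36.7 -46.4 128. ] 756
jaw [[-11.0, -35.1, 9.0], [12.2, 44.4, 10.7]] 1842
t 30.38 pos [0.5753 0.0198 0.1642] bed [-22.6 -45.7 140.2] F [1.48 0.3  1.07] w -0.0003 q [-0.16  0.21  2.5   2.94  0.62  1.67]
[-23, -46, 140] [-0.16  0.2   2.5   2.95  0.62  1.66] 0.0
shift cm [-0.03  0.04 -0.03] turn [-0.1  0.2  0.1] | 0.3
```

View pics/u_w.png

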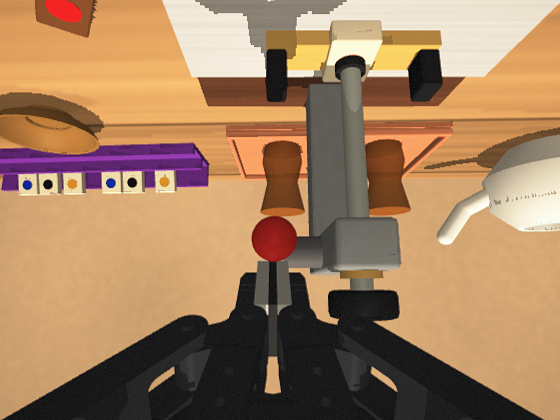

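```bash
python3 -m crank '[[0,0.1,0,0,0,0,0],[0,0.2,0,0,0,0,0],[0,0.2,0,0,0,0,0]]'; python3 -m crank '[[0,0.1,0,0,0,0,0],[0,0.2,0,0,0,0,0],[0,0.2,0,0,0,0,0]]';python3 -m crank '[[0,0.1,0,0,0,0,0],[0,0.15,0,0,0,0,0]]'
```

```text
clock: 30.75
position: [0.5753, 0.0198, 0.1638]
ee_rot: [0.687, -0.68, 0.19, 0.172]
contact_force: [2.2, -1.3, 5.3]
width: -0.0
clock: 31.12
position: [0.5752, 0.0198, 0.1636]
ee_rot: [0.687, -0.68, 0.189, 0.171]
contact_force: [1.9, -0.2, 7.1]
width: -0.0002
clock: 31.38
position: [0.5752, 0.0198, 0.1634]
ee_rot: [0.687, -0.681, 0.188, 0.17]
contact_force: [1.8, 1.4, 10.8]
width: -0.0005
```

The end stop is reached: force rose to 10.8 N with no travel. Retreating and checking everything.

```bash
python3 -m crank '[[0,-0.6,0,0,0,0,0],[-1,-2.5,0,0,0,0,0],[-3.5,-3.5,0,0,0,0,0],[-6.5,-3.5,0,0,0,0,0],[-9,-3.5,0,0,0,0,0]]'; python3 - <<'E'
from h import *
st()
B=lambda p:(Rst(YAW).inv().apply(p-BED)*1000).round(1)
for n in("wrist","side","top"):
    d=eyes.get_image(n); c=d["color"]
    P=cloud(d); hsv=cv2.cvtColor(c,cv2.COLOR_BGR2HSV)
    m=(hsv[...,1]>150)&((hsv[...,0]<8)|(hsv[...,0]>172))&(P[...,2]>.1)&(np.hypot(P[...,0]-.57,P[...,1]-.015)<.06); q=P[m]
    e=np.array(d["eye"]); mu=q.mean(0); v=(mu-e)/np.linalg.norm(mu-e); print(n,"knob ctr bed",B(mu+v*.0067),m.sum())
    m=(hsv[...,2]<60)&(P[...,2]>.15)&(P[...,2]<.22)&(np.hypot(P[...,0]-BED[0],P[...,1]-BED[1])<.03); print("cap z",np.percentile(P[m][:,2],90) if m.sum() else None,m.sum())
    if n=="side": c=cv2.resize(c[100:220,200:320],None,fx=6,fy=5,interpolation=cv2.INTER_CUBIC)
    if n=="top": c=cv2.resize(c[130:310,160:420],None,fx=3,fy=3,interpolation=cv2.INTER_CUBIC)
    cv2.imwrite(f"pics/v_{n}.png",c)
E
```

```text
clock: 32.0
position: [0.5094, 0.0212, 0.2327]
ee_rot: [0.686, -0.679, 0.194, 0.175]
contact_force: [0.1, 0.4, 1.1]
width: 0.0001
t 32.0 pos [0.5094 0.0212 0.2327] bed [-88.4 -46.3 208.7] F [0.1  0.38 1.08] w 0.0001 q [-0.21 -0.1   2.48  2.62  0.32  1.98]
wrist knob ctr bed [-34.6 -46.  122.8] 707
cap z 0.1838437352041711 1103
side knob ctr bed [-30.4 -39.8 120.3] 71
cap z 0.1849715425253711 255
top knob ctr bed [-32.2 -45.3 124.7] 68
cap z 0.1834018444848647 2
```

View pics/v_wrist.png

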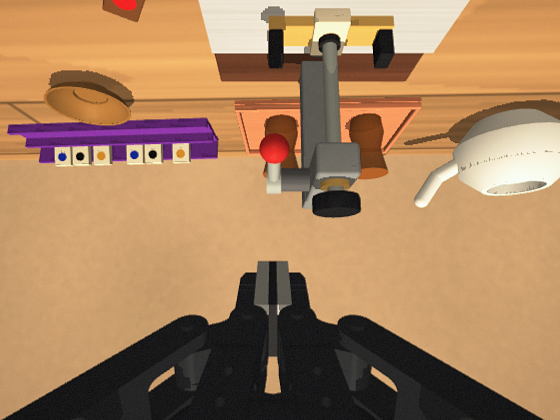

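View pics/v_side.png

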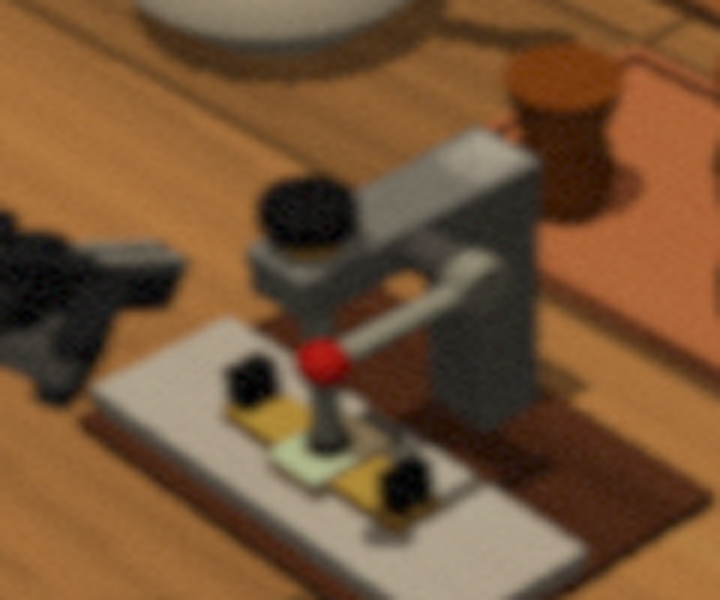

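View pics/v_top.png

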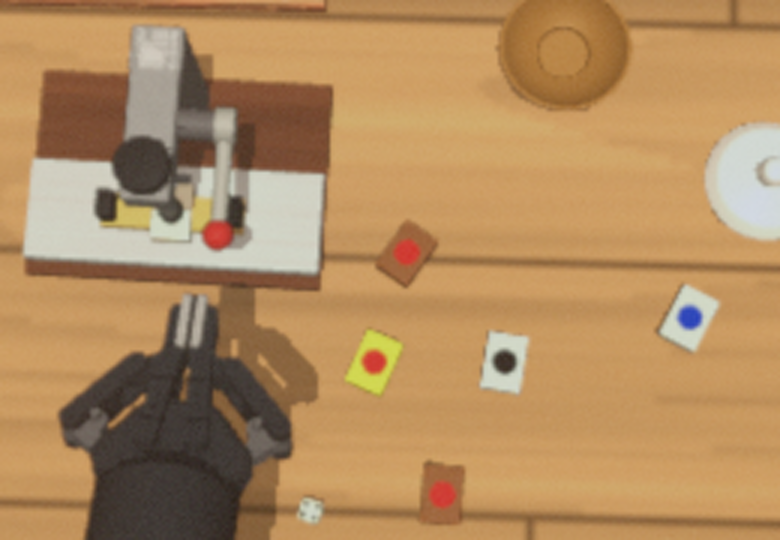

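```bash
python3 - <<'E'
from h import *
B=lambda p:(Rst(YAW).inv().apply(p-BED)*1000)
d=eyes.get_image("side"); c=d["color"];hsv=cv2.cvtColor(c,cv2.COLOR_BGR2HSV)
d2=eyes.get_image("top")
for dd in (d,d2):
    P=B(cloud(dd).reshape(-1,3)).reshape(420,560,3); hsv=cv2.cvtColor(dd["color"],cv2.COLOR_BGR2HSV)
    m=(abs(P[...,2]-14)<3)&(abs(P[...,1])<14)&(abs(P[...,0])<30)&(hsv[...,1]<100)
    q=P[m]; print("tile x",np.percentile(q[:,0],[1,99]),"y",np.percentile(q[:,1],[1,99]),m.sum())
    j=(abs(P[...,2]-10)<2.5)&(abs(P[...,1])<52)&(abs(P[...,1])>16)&(abs(P[...,0])<30)&(hsv[...,1]>100); q=P[j]; print("jaw x",np.percentile(q[:,0],[1,99]),j.sum())
w=eyes.get_image("wrist"); cv2.imwrite("pics/w_w.png",cv2.resize(w["color"][0:90,230:420],None,fx=4.2,fy=6,interpolation=cv2.INTER_CUBIC))
cv2.imwrite("pics/w_s.png",cv2.resize(c[170:210,230:290],None,fx=12,fy=12,interpolation=cv2.INTER_CUBIC))
E
```

```text
tile x [-20.29172048  25.69112594] y [-12.06194894  13.76725975] 101
jaw x [-12.74736134  10.14745898] 124
tile x [-16.98815702  27.124614  ] y [-12.69095482  13.08230918] 120
jaw x [-9.31122931 11.78510363] 96
```

View pics/w_s.png

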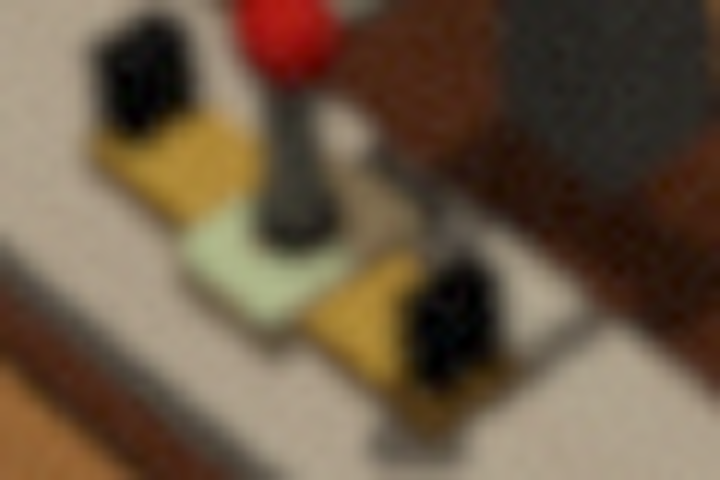

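View pics/w_w.png

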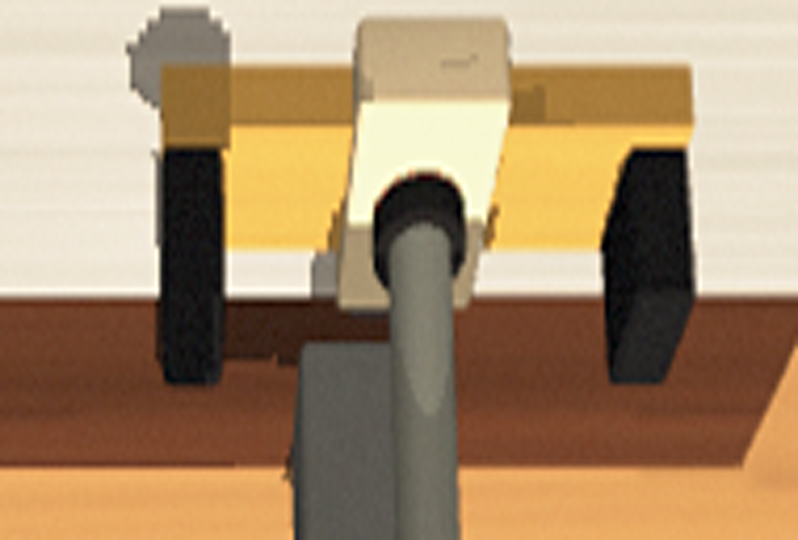

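The tile's front end stands about 7.6 mm ahead of the jaw fronts, against 8 mm nominal. It is therefore centred in x and nipped squarely between the jaws, with the foot on it.

```bash
python3 -c "
from rig import manip
print(manip.sign_off())"
```

```text
the job is handed in; nothing more can be done
None
```

I set the red-dotted ivory tile on the plate against the back stop. Then I slid the side stops in until they nipped it, lowered the rod onto it, and pressed the clamp lever down to its end stop. The job was handed in at about 32 s of the 58 s allowed, and the hand-in gave no verdict.

**How it went:** My first approach to the tile drove joint 6 to its −2.70 rad range limit. I backed off, switched the arm to its other wrist configuration in free space, and gripped the tile with a 43° lean. It cost about 5 s. I do not know whether touching that limit was counted against the run.

**Last checks:**

| Check | Measured | Should be |
|---|---|---|
| Clamp knob centre, bed frame (x, y, z; wrist camera) | −34.6, −46.0, 122.8 mm | −35, −46, 123 mm (locked) |
| Rod cap top above the table | 184 mm | 184 mm (foot touching the tile) |
| Tile front end ahead of the jaw fronts | about 7.6 mm | 8 mm |
| Highest push on a stop, the cap and the lever | 9.4, 9.9 and 10.8 N | 40 N is the limit on the tile |

- **Pictures:** both stops are against the tile, and it looks square. The bystanders stand where they were by eye; I did not measure their positions again.
- **Disagreements:** the wrist camera put the bed about 2 mm from my first estimate, so I used the wrist value. The side camera's knob position was a few millimetres off the other two, probably because it saw few pixels of the knob.
- **Not seen directly:** the nip and rod forces on the tile could only be inferred from the wrist force and from the stops and rod no longer moving.

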